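# Pull a cover plate into line with two tapered drifts

## Task

The cover plate lies on the machine base with its holes out of line. Take the two tapered drifts off their keyhole screws on the rail and drive each one, upright, fully home to its collar through the plate hole of its own size and into the base hole beneath, so that plate and base are pulled into line; leave both in. Let only the drifts move the plate, never the gripper, and leave the flask, jar, tape measure and roll of tape where they stand.

Things in the scene. Friction and masses are not known exactly. Their poses are not given: they have to be found in the camera images.
- base: grey machine base fixed to the bench, 100 x 200 x 60 mm (x, y, z) with a bolted foot 12 mm high beyond each end in y (260 mm in all); may be left or right of the flask, at any of a wide range of yaws. Origin: centre of its underside; z up
- base_hole_large (a point): centre of the upper mouth (z = 60 mm, the base's top) of the base's large hole, 28 mm in diameter, right through; at y = +55 mm in the base's frame
- base_hole_small (a point): the same for the base's small hole, 22 mm in diameter, at y = -55 mm
- plate: loose steel cover plate 100 x 200 x 10 mm, 0.7 kg, lying on the base, its holes 3 to 8 mm out of line; it slides when a drift's taper pushes the edge of its hole. Same holes as the base, and four small bolt holes at the corners. Origin: centre of its underside
- plate_hole_large (a point): centre of the lower mouth of the plate's 28 mm hole (plate's top is 10 mm higher)
- plate_hole_small (a point): centre of the lower mouth of the plate's 22 mm hole (plate's top is 10 mm higher)
- rack: fixed dark steel rail on two posts, 240 mm long in y, 152 mm high; its foot lies behind (+x). Two screws stick out of the front face (along -x) at y = +40 and -40 mm, 140 mm up: shank 7 mm, round head 16 mm in diameter, 5 mm thick, its front 33.5 mm before the face. Origin: on the bench under the middle of the rail's front face; x points to the back
- screw_left (a point): middle of the bare shank of the screw at +y, where a tag hangs (24 mm before the rail's face, 140 mm up)
- screw_right (a point): the same for the screw at -y
- drift_large: tapered steel drift, 0.32 kg, hanging point down on either screw of the rail. Origin: centre of its collar's underside, z up along its axis. Shank 26 mm in diameter from 0 down to -23 mm, then tapering to a 8 mm flat tip at -60 mm; collar 38 mm in diameter, 0 to +6; tag 5 mm thick in x, 36 wide in y, +6 to +60; square handle above
- drift_large_handle (a point): middle of the black square handle, 22 x 22 mm (sides along the drift's x and y) and 46 mm tall; this point is 86 mm above the drift's origin, on its axis; the handle reaches from 28 mm below it (the tag's top) to 18 mm above
- drift_large_keyhole (a point): where the screw sits in the tag's keyhole: top of a 9 mm wide slot, 46.5 mm above the drift's origin. 12.5 mm below this point the slot opens into an opening 22 mm wide (y) and 24 mm high. To unhook: raise the drift 24 mm (21 to 28 works), then draw it 25 mm or more along the rack's -x, over the head
- drift_small: tapered steel drift, 0.25 kg, hanging point down on either screw of the rail. Origin: centre of its collar's underside, z up along its axis. Shank 20 mm in diameter from 0 down to -23 mm, then tapering to a 5 mm flat tip at -60 mm; collar 30 mm in diameter, 0 to +6; tag 5 mm thick in x, 36 wide in y, +6 to +60; square handle above
- drift_small_handle (a point): middle of the black square handle, 22 x 22 mm (sides along the drift's x and y) and 46 mm tall; this point is 86 mm above the drift's origin, on its axis; the handle reaches from 28 mm below it (the tag's top) to 18 mm above
- drift_small_keyhole (a point): where the screw sits in the tag's keyhole: top of a 9 mm wide slot, 46.5 mm above the drift's origin. 12.5 mm below this point the slot opens into an opening 22 mm wide (y) and 24 mm high. To unhook: raise the drift 24 mm (21 to 28 works), then draw it 25 mm or more along the rack's -x, over the head
- flask: steel vacuum flask, 68 mm in diameter, 270 mm high, standing between base and rail; must stay where it is. Origin: centre of its underside
- jar: dark jar with a lid, 66 mm in diameter, 106 mm high, nearer to the robot; must stay. Origin: centre of its underside
- tape_measure: tape measure standing on edge, 36 x 82 x 64 mm, on the far right; must stay. Origin: centre of its underside
- tape_roll: dark roll of tape lying flat, 68 mm in diameter, 18 mm high, beyond the flask; must stay. Origin: centre of its underside
Mind the look-alikes: they are no part of the job. Leave any red look-alike of the drift_small alone. Leave any pink look-alike of the drift_large alone.

How it is judged:
By the outcome, as a careful person would: the job done as asked, in the order asked, and still so for the second after the job is handed in, with the robot touching nothing.
It also fails if it takes over 70 s, if anything falls off the work surface, if the arm or the gripper's body presses on something with over 40 N, if the wrist force passes 120 N, or if a joint passes its speed limit or range.

## Robot

A 7-joint arm with a two-finger parallel gripper is mounted at the origin on the work surface; the furniture and walls round the work are solid. World frame = base frame: x ahead of the robot, y to its left, z up, the work surface at z = 0. Lengths are in m, angles in rad, forces in N, time in s.
With the tool pointing down it reaches from about 0.425 to 0.875 m from the base axis. Payload 8.4 kg.
Tool frame: the origin (TCP) lies at the very end of the fingers, on their centre line; the grasp point (between the pads) lies 19 mm behind it; z points along the fingers, y is the direction in which the jaws open and shut (so a half turn about z gives the same grasp; the last joint's range is limited). The gripper opens to 85 mm and grips with 20 to 120 N. Pads are 22 mm wide; open, the fingers measure 114 mm over their backs; the gripper's body (76 mm by 85 mm) begins 54 mm behind the grasp point. The pads swing forward as they close: fully open they stand 13 mm farther back than shut.
Start: joints at [-1.448, 0.333, 0.04, 1.465, -0.013, 1.343, -0.059], TCP at [0.143, 0.634, 0.231] pointing down, gripper open.
Joint ranges: [-2.58, 2.58], [-0.38, 2.09], [-1.3, 1.39], [0.25, 2.4], [-1.5, 4.64], [0.08, 2.09], [-2.65, 2.65]. Speed limits (rad/s): [2.22, 2.22, 2.79, 2.79, 3.14, 3.14, 3.14].

## Interface

Orientations are given as [roll, pitch, yaw] about the fixed x, y, z axes, in that order (R = Rz(yaw) Ry(pitch) Rx(roll)).
In Python, from rig import * gives the robot as it stands.
- The arm moves only by the tool move_arm, never from a script. Its arguments are lists of equal length, an entry for each row: "slide": the shift along the tool's x, y, z in cm, a list of three; "turn": the turn about the tool's z in rad. A call has 1 to 20 rows; each row shifts and turns the commanded pose from where the row before left it, along the tool's axes as they then stand; what a row does not reach is not made up. A row lasts 1/10 s, in which the tool goes at most 50 mm and 8.59 degrees, less where a joint would pass 70% of its speed; a pose out of reach is approached as far as the arm can. A call with a gripper value outside its range is refused whole. "hand" is the closure, from 0 (fully open) to 1 (shut), set as the call begins (left out, the last holds). The fingers move at their own pace and stop on an object; the grip force is fixed at half the most. Time passes only in rows, so rows that do not move let the fingers close. It gives the time, the measured TCP pose, the force and the opening at its end, in the units of the state.
- get_obs(): the state, without advancing time (a new reading comes with each control period).
- read_camera(name): name is "scene" or "side" or "wrist"; returns a dict with "img" (420x560x3 uint8, blue, green, red), "range_z" (420x560 float32, m along the optical axis (not along the pixel's ray), 0 where there is no reading), "mtx" (3x3 intrinsics, pixels), "R" (3x3) and "t" (3): a world point X has camera coordinates R X + t. Camera axes: x right, y down, z forward; pixel columns grow to the right and rows downward; lengths in m; the calibration is good to about 2 mm. A picture is of the moment at which its call begins.
- job_done(): hands the job in, once; it reports no verdict.
The state is a dict: "time_s": time; "q": joint angles; "qd": joint speeds; "effort": joint torques, N m; "tool_pos": TCP position; "ee_rot": TCP orientation; "force": force on the tool from outside, world axes, zero at the start; "ft_torque": the same for the moment, N m; "grip_width": opening from 0.0 (shut) to 1.0 (fully open).
Only numpy, scipy, OpenCV 4.12 (cv2) and the standard library are available. Lean on these libraries where they do the work, as an engineer would, in place of code of your own. Each camera call takes 0.05 s, during which the arm holds its last target.

## Working session

There is one attempt and no reset: what is moved stays moved. The work goes in short steps, Python scripts to look and compute and a tool call to move; the robot and the scene stay as the last step left them, time stands still between calls to the robot, and variables do not carry over. Pictures are saved under pics/ and viewed, and the job is handed in when it is done.

Besides the shell and the picture viewer there is one more tool, called after ">>>" as name([rows], argument=value, ...), one row to a line, values as JSON. move_arm: Moves the arm, as the interface text tells. Its arguments: {"type":"object","properties":{"slide":{"type":"array","items":{"type":"array","items":{"type":"number"}}},"turn":{"type":"array","items":{"type":"number"}},"hand":{"type":"number"}},"required":["slide","turn"]}

```bash
mkdir -p pics; ls; python3 - <<'E'
from rig import *
import cv2,numpy as np
o=get_obs();print({k:np.round(v,4) for k,v in o.items()})
for n in ["scene","side","wrist"]:
    d=read_camera(n);cv2.imwrite(f"pics/{n}0.png",d["img"]);np.savez(f"{n}0.npz",**d)
    print(n,d["mtx"].round(1).tolist(),(-d["R"].T@d["t"]).round(3),d["R"].round(2).tolist())
E
```

```text
pics
{'time_s': np.float64(0.0), 'q': array([-1.4482,  0.3339,  0.0399,  1.4663, -0.0134,  1.3433, -0.0585]), 'qd': array([-0.0003, -0.0006,  0.0005,  0.0012,  0.0003,  0.0015,  0.0003]), 'effort': array([ 1.20000e-03, -6.58548e+01,  1.36610e+00, -4.05575e+01,
        1.68000e-02,  1.25000e-02,  0.00000e+00]), 'tool_pos': array([0.1429, 0.6336, 0.2304]), 'ee_rot': array([-3.1400e+00,  1.0000e-04,  2.9198e+00]), 'force': array([-0.7466,  1.2509,  0.5161]), 'ft_torque': array([-0.007 ,  0.044 , -0.0011]), 'grip_width': np.float64(1.0016)}
scene [[395.9, 0.0, 278.8], [0.0, 395.9, 208.7], [0.0, 0.0, 1.0]] [-0.28   0.345  0.871] [[-0.49, -0.87, 0.01], [-0.56, 0.31, -0.77], [0.67, -0.39, -0.63]]
side [[451.1, 0.0, 283.3], [0.0, 451.1, 205.9], [0.0, 0.0, 1.0]] [ 0.264 -0.979  0.925] [[0.95, -0.3, -0.0], [-0.2, -0.62, -0.76], [0.23, 0.73, -0.65]]
wrist [[371.6, 0.0, 279.0], [0.0, 371.6, 209.7], [0.0, 0.0, 1.0]] [0.078 0.649 0.372] [[0.22, 0.98, -0.0], [0.94, -0.21, 0.26], [0.25, -0.06, -0.97]]
```

View pics/scene0.png

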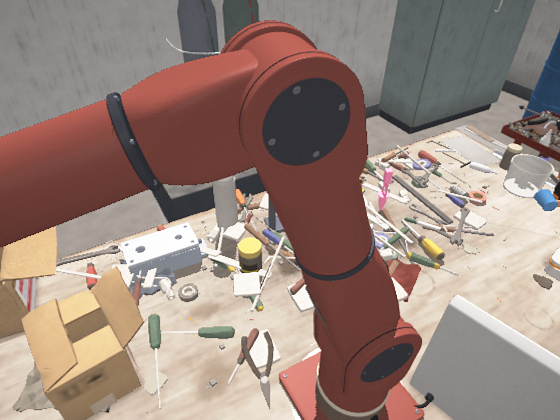

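View pics/side0.png

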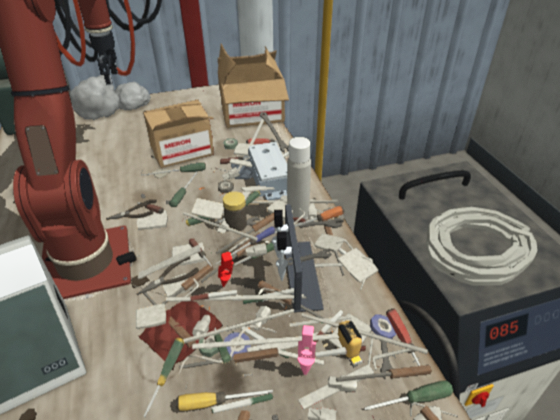

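View pics/wrist0.png

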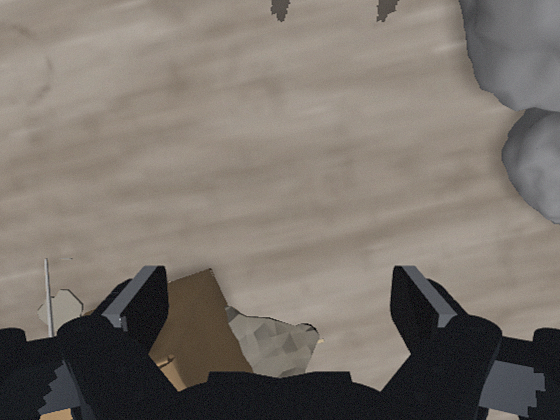

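The side view shows the rail around (297,260) with two grey/white drifts hanging at about (280,215) and (284,240), the flask at (298,175) and the base and plate at (268,165). It also shows the jar (234,208), a red look-alike (226,266) and a pink one (307,345). The scene camera sees the plate at (160,245), though the arm hides part of it.

```bash
cat > h.py <<'E'
import numpy as np,cv2
def world(d):
    z=d["range_z"];v,u=np.mgrid[:z.shape[0],:z.shape[1]]
    K=d["mtx"];P=np.stack([(u-K[0,2])*z/K[0,0],(v-K[1,2])*z/K[1,1],z],-1)
    W=(P-d["t"])@d["R"]; W[z==0]=np.nan; return W
def proj(d,X):
    c=np.asarray(X)@d["R"].T+d["t"];p=c@d["mtx"].T;return p[...,:2]/p[...,2:]
def crop(d,u0,u1,v0,v1,s,name):
    cv2.imwrite(name,cv2.resize(d["img"][v0:v1,u0:u1],None,fx=s,fy=s,interpolation=cv2.INTER_CUBIC))
E
python3 - <<'E'
from h import *
s=np.load("scene0.npz");d=np.load("side0.npz")
crop(s,100,240,200,310,5,"pics/c1.png");crop(d,230,350,130,320,4,"pics/c2.png")
W=world(d)
for u,v in [(300,148),(234,200),(290,212),(300,290),(310,270),(280,215),(284,240),(268,160),(255,155),(275,175),(226,268),(307,347)]:
    print(u,v,W[v,u].round(3))
W=world(s)
for u,v in [(150,235),(185,240),(250,243),(225,180),(160,255)]: print(u,v,W[v,u].round(3))
E
```

```text
300 148 [ 0.615 -0.015  0.261]
234 200 [0.427 0.007 0.11 ]
290 212 [ 0.547 -0.137  0.152]
300 290 [ 0.507 -0.337  0.084]
310 270 [ 0.576 -0.224  0.01 ]
280 215 [ 0.505 -0.184  0.193]
284 240 [ 0.492 -0.26   0.182]
268 160 [0.589 0.223 0.072]
255 155 [0.555 0.265 0.073]
275 175 [0.587 0.135 0.073]
226 268 [ 0.351 -0.242  0.113]
307 347 [ 0.491 -0.436  0.001]
150 235 [0.643 0.248 0.069]
185 240 [0.57  0.166 0.071]
250 243 [0.437 0.021 0.105]
225 180 [0.597 0.017 0.216]
160 255 [0.549 0.246 0.068]
```

View pics/c1.png

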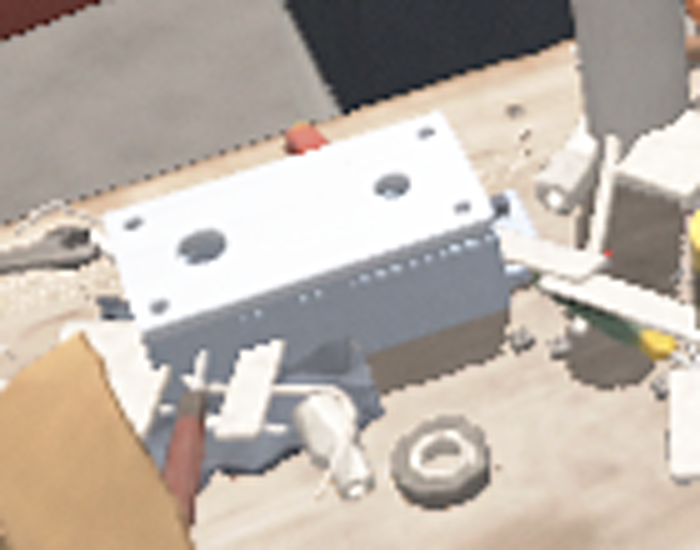

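View pics/c2.png

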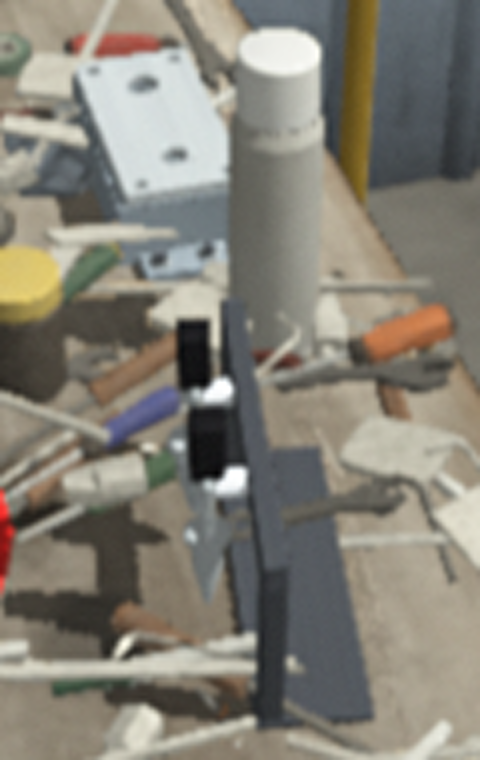

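```bash
python3 - <<'E'
from h import *
s=np.load("scene0.npz");d=np.load("side0.npz")
P=np.concatenate([world(d)[60:].reshape(-1,3),world(s)[220:].reshape(-1,3)]);P=P[np.isfinite(P).all(1)]
# height map grid
for x in np.arange(0.05,0.8,0.1):
    print(round(x,2),[ (lambda q: round(float(np.percentile(q[:,2],98)),2) if len(q)>5 else None)(P[(abs(P[:,0]-x)<.05)&(abs(P[:,1]-y)<.05)]) for y in np.arange(-0.4,0.9,0.1)])
# rail front-top: points z .13-.155
Q=world(d);Q=Q.reshape(-1,3);
m=(abs(Q[:,2]-.152)<.006)&(Q[:,0]>.45)&(Q[:,0]<.62)&(Q[:,1]>-.4)&(Q[:,1]<-.05);R=Q[m];
print(len(R),R.min(0),R.max(0))
a=np.polyfit(R[:,1],R[:,0],1);print(a)
Q=P;m=(abs(Q[:,2]-.07)<.005)&(abs(Q[:,0]-.58)<.15)&(abs(Q[:,1]-.2)<.16)
print(cv2.minAreaRect((Q[m][:,:2]*1000).astype(np.float32)))
m=(Q[:,2]>.2)&(abs(Q[:,0]-.61)<.06)&(abs(Q[:,1])<.06);print(np.nanmin(Q[m],0),np.nanmax(Q[m],0))
E
```

```text
0.05 [0.0, 0.01, 0.0, 0.3, 0.55, 0.54, 0.57, 0.0, 0.64, 0.0, 0.0, 0.0, 0.14]
0.15 [0.06, 0.04, 0.04, 0.03, 0.03, 0.05, 0.05, 0.0, 0.01, 0.0, 0.33, 0.29, 0.07]
0.25 [0.07, 0.05, 0.05, 0.07, 0.03, 0.05, 0.03, 0.2, 0.19, 0.18, 0.03, 0.0, 0.04]
0.35 [0.07, 0.15, 0.16, 0.04, 0.07, 0.06, 0.02, 0.2, 0.2, 0.18, 0.16, 0.0, None]
0.45 [0.05, 0.2, 0.2, 0.05, 0.11, 0.1, 0.03, 0.04, 0.19, 0.18, 0.16, 0.0, 0.0]
0.55 [0.06, 0.15, 0.2, 0.15, 0.25, 0.07, 0.07, 0.07, 0.05, 0.18, 0.24, 0.24, 0.19]
0.65 [0.05, 0.05, 0.05, 0.06, 0.27, 0.07, 0.07, 0.07, 0.05, 0.18, 0.19, 0.21, 0.19]
0.75 [0.05, 0.05, 0.05, 0.07, 0.08, 0.0, 0.03, 0.02, 0.02, 0.19, 0.25, 0.21, 0.19]
550 [ 0.47541554 -0.33833959  0.14602281] [ 0.55757894 -0.09980257  0.15780483]
[0.20293757 0.56720965]
((568.7862548828125, 184.1759796142578), (328.6675720214844, 174.21505737304688), 70.0417251586914)
[ 0.58788921 -0.02605747  0.20007883] [0.65305405 0.03609795 0.27190603]
```

>>> move_arm([
  [0,0,-3],
  [0,0,-4],
  [0,0,-4],
  [-1.5,-1,-2],
  [-2.6,-1.6,0],
  [-2.6,-1.6,0],
  [-2.6,-1.6,0],
  [-2.6,-1.6,0],
  [-2.6,-1.6,0],
  [-2.6,-1.6,0],
  [-2.6,-1.6,0],
  [-2.6,-1.6,0],
  [-2.6,-1.6,0],
  [-2.6,-1.6,0],
  [-2.6,-1.6,0],
  [-2.6,-1.6,0],
  [-2.6,-1.6,0],
  [-2.6,-1.6,0],
  [-2.6,-1.6,0],
  [-2.6,-1.6,0],
], turn=[0,0,0,0,0,0,0,0,0,0,0,0,0,0,0,0,0,0,0,0], hand=0)

```text
time_s: 2.15
tool_pos: [0.5056, 0.2787, 0.3611]
ee_rot: [-3.141, -0.0, 2.92]
force: [0.3, 0.8, -0.8]
grip_width: 1.001
```

>>> move_arm([
  [-2.6,-1.6,0],
  [-2.6,-1.6,2],
  [-1,-1,3],
  [0,0,2],
  [0,0,1],
  [0,0,0],
  [0,0,0],
], turn=[0,0,0,0,0,0,0])

```text
time_s: 2.85
tool_pos: [0.5562, 0.2258, 0.2822]
ee_rot: [3.141, 0.001, 2.921]
force: [0.3, 0.4, -0.1]
grip_width: 1.0
```

```bash
python3 - <<'E'
from rig import *
from h import *
o=get_obs();print({k:np.round(o[k],4) for k in ["time_s","tool_pos","ee_rot","force","q"]})
for n in ["scene","side","wrist"]:
    d=read_camera(n);cv2.imwrite(f"pics/{n}1.png",d["img"]);np.savez(f"{n}1.npz",**d)
    print((-d["R"].T@d["t"]).round(3))
E
```

```text
{'time_s': np.float64(2.85), 'tool_pos': array([0.5562, 0.2258, 0.2822]), 'ee_rot': array([3.1409e+00, 6.0000e-04, 2.9207e+00]), 'force': array([ 0.317 ,  0.403 , -0.0971]), 'q': array([-0.8225,  0.2158,  0.4343,  1.5341, -0.0916,  1.411 ,  0.9674])}
[-0.28   0.345  0.871]
[ 0.264 -0.979  0.925]
[0.491 0.241 0.424]
```

View pics/wrist1.png

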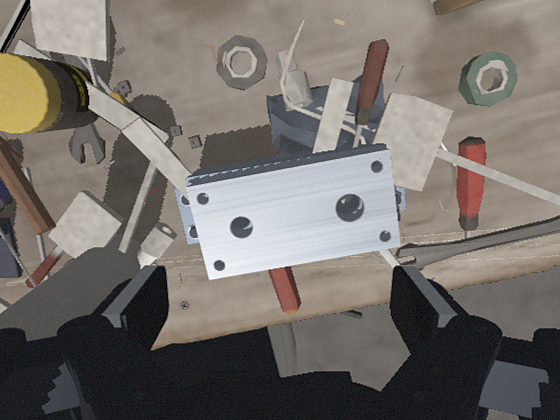

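View pics/scene1.png

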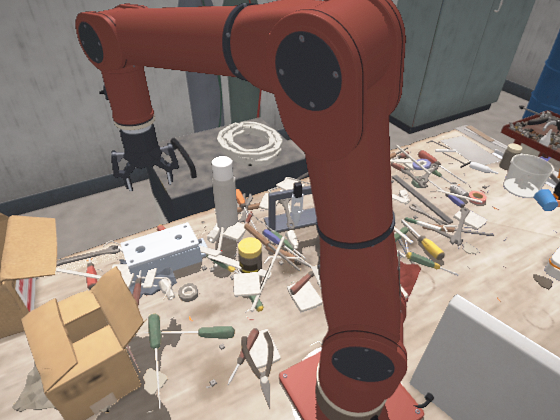

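The wrist view shows the plate from above, with the small hole at (241,227) and the large one at (349,207). The base feet stick out at (188,215) and (400,197).

```bash
python3 - <<'E'
from h import *
d=np.load("wrist1.npz");crop(d,170,330,130,290,5,"pics/c3.png");crop(d,290,430,130,260,5,"pics/c4.png")
s=np.load("scene1.npz");crop(s,250,330,160,250,7,"pics/c5.png")
E
```

```text
(no output)
```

View pics/c3.png

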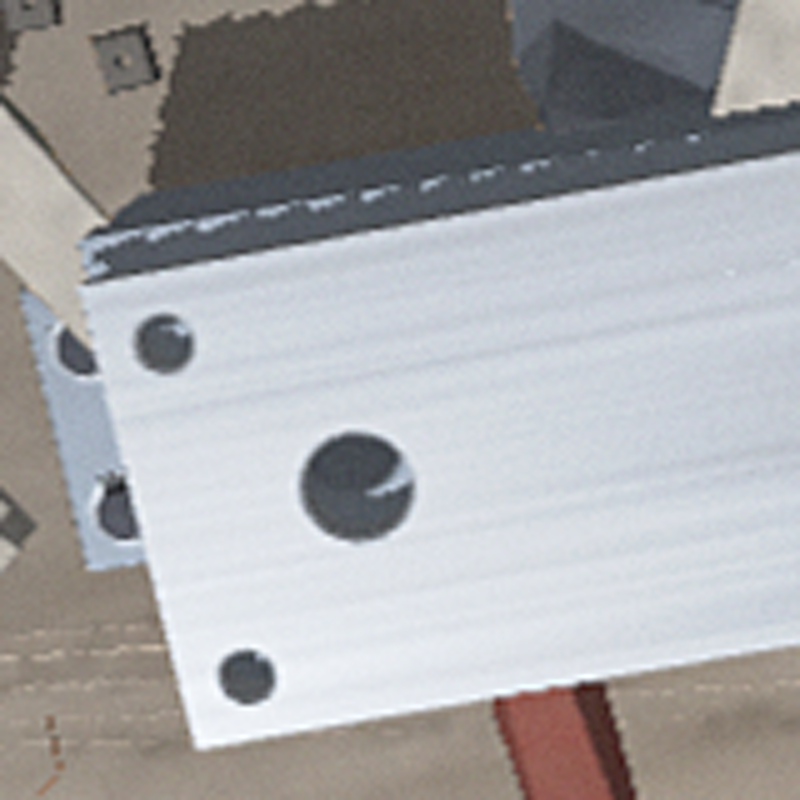

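View pics/c4.png

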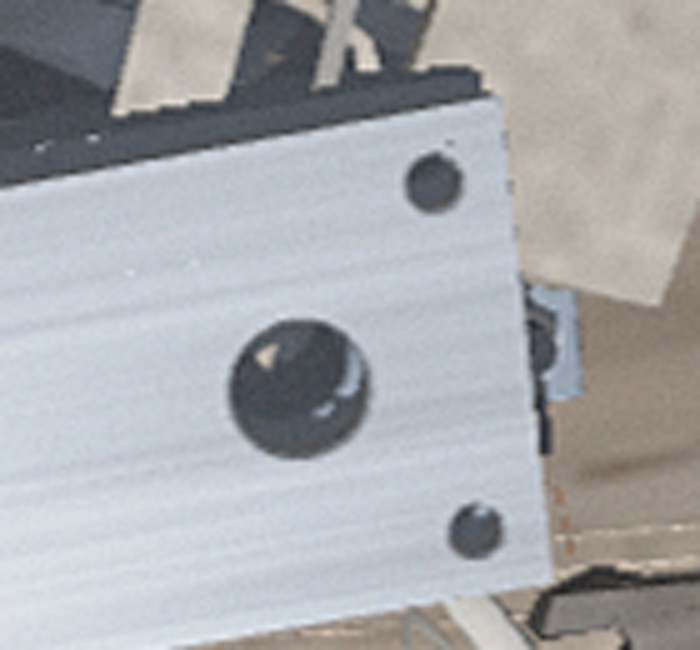

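View pics/c5.png

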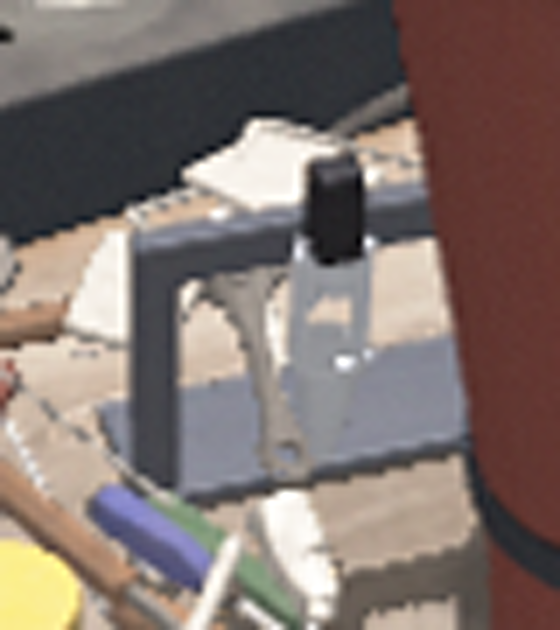

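```bash
python3 - <<'E'
from h import *
d=np.load("wrist1.npz");W=world(d)
z=W[...,2]
for r,c in [(200,300),(170,300),(220,195),(195,402),(235,190),(178,210),(180,200)]: print(r,c,W[r,c].round(4))
# color-code heights
H=np.zeros(z.shape+(3,),np.uint8)
H[abs(z-.07)<.004]=(255,255,255);H[abs(z-.06)<.004]=(0,255,0);H[abs(z-.012)<.003]=(255,0,0);H[(z<.055)&(z>.016)]=(0,0,255)
cv2.imwrite("pics/h.png",cv2.resize(H[120:300,160:430],None,fx=2.9,fy=2.9,interpolation=0))
m=(abs(z-.07)<.004);m[:, :150]=0;m[290:]=0
print(np.nanmedian(z[m]))
E
```

```text
200 300 [0.5796 0.2423 0.0696]
170 300 [0.5508 0.2484 0.0684]
220 195 [0.5767 0.1361 0.0698]
195 402 [0.6139 0.3572 0.0111]
235 190 [0.6071 0.1082 0.0119]
178 210 [0.5406 0.1596 0.0591]
180 200 [0.5403 0.1493 0.0592]
0.0690472030737205
```

View pics/h.png

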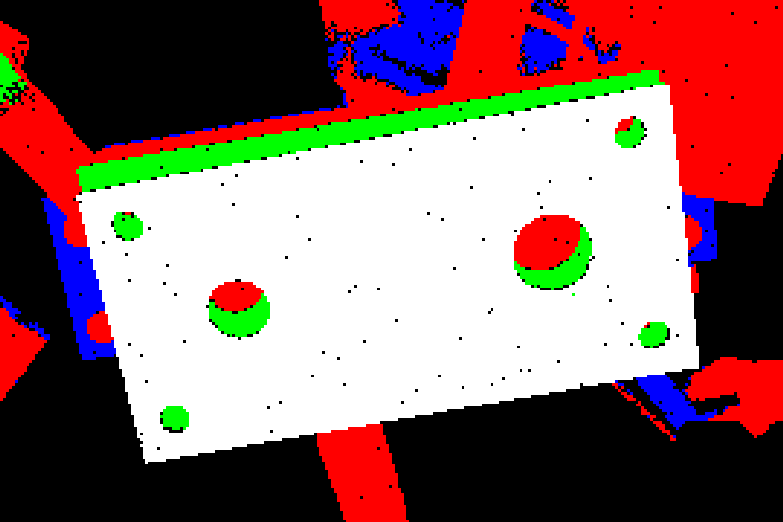

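```bash
cat > fit.py <<'E'
from h import *
from scipy.optimize import minimize
def fit(f,r=(130,300),c=(170,430),x0=None,verbose=True):
    d=np.load(f) if isinstance(f,str) else f
    W=world(d);z=W[...,2]
    lab=np.full(z.shape,-1);lab[np.isfinite(z)]=0
    lab[abs(z-.0595)<.0045]=1;lab[abs(z-.0693)<.0042]=2
    m=np.zeros(z.shape,bool);m[r[0]:r[1],c[0]:c[1]]=1;m&=lab>=0
    v,u=np.nonzero(m);L=lab[m]
    C=-d["R"].T@d["t"];K=d["mtx"]
    D=np.stack([(u-K[0,2])/K[0,0],(v-K[1,2])/K[1,1],np.ones(len(u))],-1)@d["R"]
    def at(h): s=(h-C[2])/D[:,2];return C[:2]+s[:,None]*D[:,:2]
    P7=at(.070);P6=at(.060)
    sg=lambda x:1/(1+np.exp(-np.clip(x/.0004,-50,50)))
    def ins(P,p,holes):
        q=P-p[:2];co,si=np.cos(p[2]),np.sin(p[2]);a=q[:,0]*co+q[:,1]*si;b=-q[:,0]*si+q[:,1]*co
        i=sg(.05-abs(a))*sg(.1-abs(b))
        for y,rr in ((.055,.014),(-.055,.011)): i=i*sg(np.hypot(a,b-y)-rr)
        if holes:
            corner=np.hypot(abs(a)-holes[0],abs(b)-holes[1]); 
            ok=corner>.007
        else: ok=np.ones(len(a),bool)
        return i,ok
    def cost(p):
        i7,ok=ins(P7,p[:3],(p0c));i6,_=ins(P6,p[3:],None)
        w2=i7;w1=(1-i7)*i6;w0=1-w2-w1
        pr=np.where(L==2,w2,np.where(L==1,w1,w0))
        return np.sum((1-pr)[ok])
    p0c=(.040,.09)
    if x0 is None: x0=np.array([.585,.23,-.05,.58,.23,-.05])
    best=None
    for k in range(4):
        res=minimize(cost,x0,method="Nelder-Mead",options=dict(initial_simplex=np.vstack([x0]+[x0+e for e in np.diag([.004,.004,.03]*2)]),maxiter=3000,xatol=1e-6,fatol=1e-3));x0=res.x
    p=res.x
    def pt(q,y): return q[:2]+y*np.array([-np.sin(q[2]),np.cos(q[2])])
    if verbose:
        print("cost",res.fun,len(L),"plate",p[:3].round(4),"base",p[3:].round(4))
        print("plateL",pt(p[:3],.055).round(4),"plateS",pt(p[:3],-.055).round(4),"baseL",pt(p[3:],.055).round(4),"baseS",pt(p[3:],-.055).round(4))
    return p
if __name__=="__main__":
    fit("wrist1.npz")
E
python3 fit.py
```

```text
cost 846.5997387176882 44016 plate [ 0.5951  0.2344 -0.0342] base [ 0.5892  0.2332 -0.0534]
plateL [0.597  0.2894] plateS [0.5932 0.1794] baseL [0.5921 0.2881] baseS [0.5862 0.1783]
```

>>> move_arm([
  [0,0,-3],
  [0,-1,-4],
  [0,-2,-2],
  [-0.1,-3,0],
  [-0.1,-3,0],
  [-0.1,-3,0],
  [-0.1,-3,0],
  [-0.1,-3,0],
  [-0.1,-3,0],
  [-0.1,-3,0],
  [-0.1,-3,0],
  [-0.1,-3,0],
  [-0.1,-3,0],
  [-0.1,-3,0],
  [-0.1,-3,0],
  [-0.1,-3,2],
  [-0.1,-2.4,3],
  [0,-1,2],
  [0,0,1],
  [0,0,0],
], turn=[0,0,0,0,0,0,0,0,0,0,0,0,0,0,0,0,0,0,0,0])

```text
time_s: 5.0
tool_pos: [0.4698, -0.2201, 0.291]
ee_rot: [3.141, -0.001, 2.92]
force: [-0.4, 0.4, 1.3]
grip_width: 0.998
```

```bash
python3 - <<'E'
from rig import *
from h import *
o=get_obs();print({k:np.round(o[k],4) for k in ["time_s","tool_pos","ee_rot","force","q"]})
for n in ["scene","side","wrist"]:
    d=read_camera(n);cv2.imwrite(f"pics/{n}2.png",d["img"]);np.savez(f"{n}2.npz",**d)
E
```

```text
{'time_s': np.float64(5.0), 'tool_pos': array([ 0.4698, -0.2201,  0.291 ]), 'ee_rot': array([ 3.1413e+00, -1.0000e-03,  2.9200e+00]), 'force': array([-0.3716,  0.4225,  1.2523]), 'q': array([-0.4405,  0.0167,  0.8158,  1.7196, -0.0125,  1.4115,  1.7264])}
```

View pics/wrist2.png

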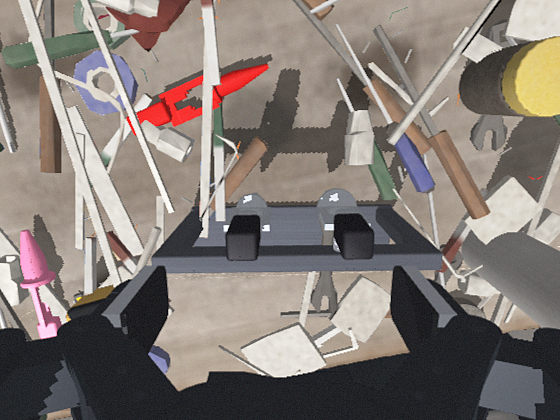

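View pics/scene2.png

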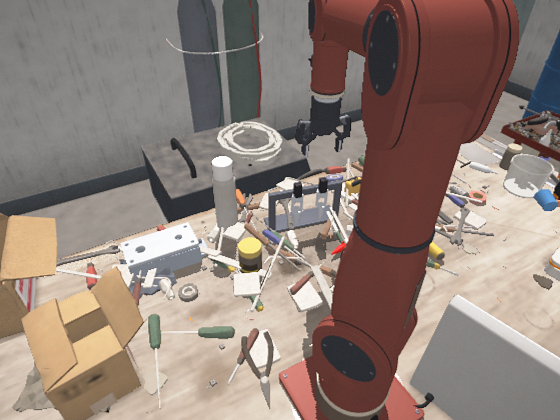

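The wrist view looks down on the rail. One handle is at (244,237), the screw at −y, with its collar rim at (250,198). The other is at (351,236), the screw at +y, with its collar at (338,203). The red look-alike lies on the bench at (200,97) and the pink one at (35,265). Next I'll enlarge to compare the two collars.

```bash
python3 - <<'E'
from h import *
d=np.load("wrist2.npz");crop(d,200,400,170,290,4,"pics/c6.png");s=np.load("scene2.npz");crop(s,260,350,160,245,7,"pics/c7.png")
W=world(d)
z=W[...,2]
H=np.zeros(z.shape+(3,),np.uint8)
H[abs(z-.1975)<.004]=(255,255,255);H[abs(z-.152)<.004]=(0,255,0);H[abs(z-.099)<.005]=(255,0,0);H[abs(z-.14)<.007]=(0,0,255)
cv2.imwrite("pics/h2.png",cv2.resize(H[170:290,150:450],None,fx=2.6,fy=2.6,interpolation=0))
for n,c in(("R",(200,290)),("L",(300,400))):
    m=np.zeros(z.shape,bool);m[180:265,c[0]:c[1]]=1;
    h=m&(abs(z-.1975)<.005);q=W[h];print(n,"handle top",q.mean(0).round(4),np.median(q[:,2]),cv2.minAreaRect((q[:,:2]*1000).astype(np.float32)))
    h=m&(abs(z-.0985)<.006)&(W[...,0]<.52);q=W[h];print(n,"collar",len(q),np.ptp(q,axis=0).round(4),q.min(0).round(4))
E
```

```text
R handle top [ 0.487  -0.2491  0.196 ] 0.1961025619094771 ((487.4840087890625, -249.465576171875), (22.063337326049805, 21.698999404907227), 77.90837860107422)
R collar 426 [0.0213 0.0347 0.0108] [ 0.4731 -0.2668  0.0936]
L handle top [ 0.5031 -0.1717  0.1958] 0.1959738708804124 ((503.7101135253906, -171.266845703125), (22.157859802246094, 21.27105712890625), 77.66590118408203)
L collar 689 [0.0248 0.0373 0.0109] [ 0.4854 -0.1899  0.0934]
```

View pics/c6.png

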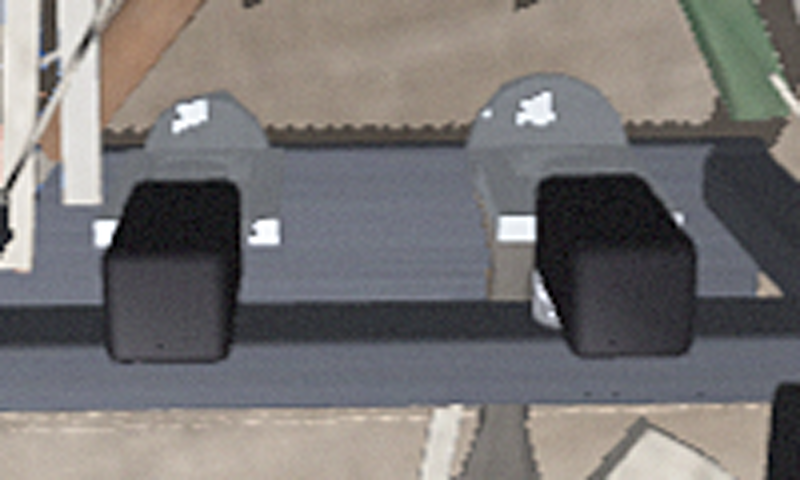

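View pics/c7.png

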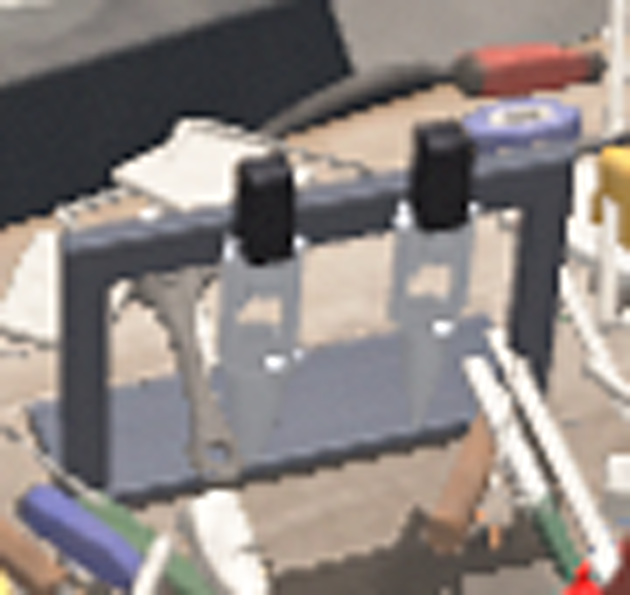

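View pics/h2.png

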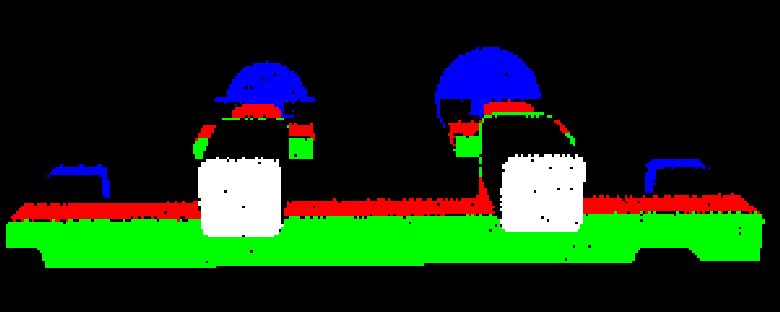

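The enlarged crop settles it. The +y (left) tag has the 37 mm collar and blunter tip, so it is drift_large. The −y (right) tag has the narrower collar, so it is drift_small. Both have black handles, and the red and pink ones lie elsewhere. I'll fetch the large one first.

>>> move_arm([
  [-1.2,2.7,0],
  [-1,2.8,0],
  [0,0,1],
  [0,0,3],
  [0,0,3],
  [0,0,2],
  [0,0,1],
  [0,0,0],
], turn=[-0.015,0,0,0,0,0,0,0])

```text
time_s: 5.95
tool_pos: [0.503, -0.1712, 0.1908]
ee_rot: [-3.141, -0.001, 2.936]
force: [-0.2, 0.2, 0.4]
grip_width: 1.002
```

```bash
python3 - <<'E'
from rig import *
from h import *
o=get_obs();print({k:np.round(o[k],4) for k in ["time_s","tool_pos","ee_rot","force","q"]})
d=read_camera("wrist");cv2.imwrite(f"pics/wrist3.png",d["img"]);np.savez(f"wrist3.npz",**d)
W=world(d);z=W[...,2]
h=(abs(z-.1965)<.005);h[:,:200]=0;h[:,400:]=0;
n,l,st,_=cv2.connectedComponentsWithStats(h.astype(np.uint8))
for i in range(1,n):
    if st[i,4]>500: 
        q=W[l==i];print(st[i],q.mean(0),cv2.minAreaRect((q[:,:2]*1000).astype(np.float32)))
E
```

```text
{'time_s': np.float64(5.95), 'tool_pos': array([ 0.503 , -0.1712,  0.1908]), 'ee_rot': array([-3.1412e+00, -1.3000e-03,  2.9356e+00]), 'force': array([-0.2321,  0.2251,  0.4272]), 'q': array([-0.4632,  0.1338,  0.7768,  1.8385, -0.0995,  1.2103,  1.7092])}
[ 251  256   55   52 2676] [ 0.50286299 -0.1710579   0.19586175] ((503.9126281738281, -171.260009765625), (22.11090087890625, 21.90805435180664), 78.8304672241211)
```

View pics/wrist3.png

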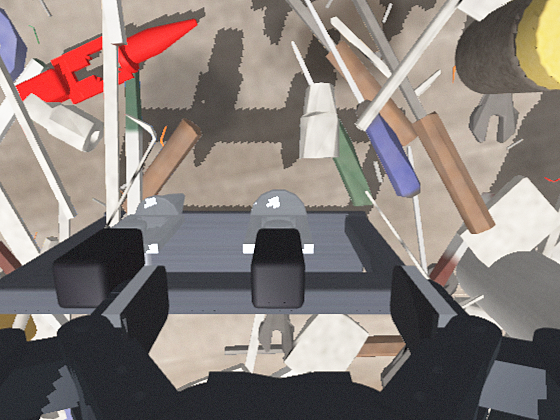

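The wrist view shows the left handle centred between the fingers at columns 251–306. I'll narrow the fingers a little, descend and grip.

>>> move_arm([
  [0,0,0],
  [0,0,0.5],
  [0,0,1],
  [0,0,0.9],
  [0,0,0.3],
  [0,0,0],
], turn=[0,0,0,0,0,0], hand=0.35)

```text
time_s: 6.6
tool_pos: [0.5026, -0.1717, 0.1635]
ee_rot: [-3.141, -0.001, 2.935]
force: [0.2, 0.5, 0.3]
grip_width: 0.646
```

>>> move_arm([
  [0,0,0],
  [0,0,0],
  [0,0,0],
  [0,0,0],
  [0,0,0],
  [0,0,0],
  [0,0,0],
], turn=[0,0,0,0,0,0,0], hand=1)

```text
time_s: 7.3
tool_pos: [0.5034, -0.1717, 0.1646]
ee_rot: [3.141, 0.001, 2.935]
force: [0.0, 1.5, 4.4]
grip_width: 0.247
```

```bash
python3 - <<'E'
from rig import *
from h import *
o=get_obs();print({k:np.round(o[k],4) for k in ["time_s","tool_pos","ee_rot","force","ft_torque","grip_width"]})
d=read_camera("wrist");cv2.imwrite(f"pics/wrist4.png",d["img"]);np.savez(f"wrist4.npz",**d)
W=world(d);z=W[...,2]
h=(abs(z-.1965)<.005);h[:,:200]=0;h[:,400:]=0;
n,l,st,_=cv2.connectedComponentsWithStats(h.astype(np.uint8))
for i in range(1,n):
    if st[i,4]>500: 
        q=W[l==i];print(st[i],q.mean(0),cv2.minAreaRect((q[:,:2]*1000).astype(np.float32)))
E
```

```text
{'time_s': np.float64(7.3), 'tool_pos': array([ 0.5034, -0.1717,  0.1646]), 'ee_rot': array([3.1413e+00, 5.0000e-04, 2.9349e+00]), 'force': array([0.0201, 1.5471, 4.4091]), 'ft_torque': array([ 0.4258,  0.0024, -0.0326]), 'grip_width': np.float64(0.2475)}
[ 207  277  146   76 5194] [ 0.50116392 -0.17042263  0.19639276] ((502.8376770019531, -170.87271118164062), (48.274261474609375, 24.9266357421875), 78.27677154541016)
```

View pics/wrist4.png

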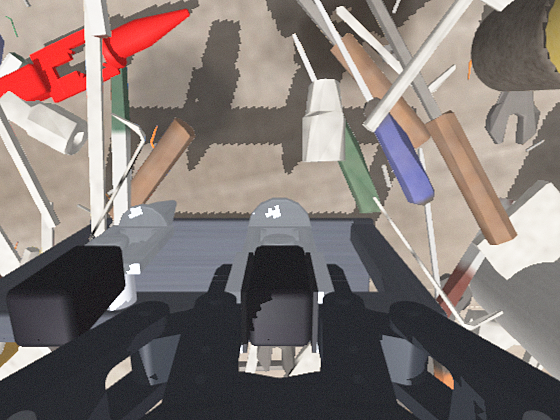

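The wrist view shows the handle held between the pads (opening 0.247, about 21 mm). Next I unhook it: up 24 mm, then out along tool +x.

>>> move_arm([
  [0,0,-0.4],
  [0,0,-1],
  [0,0,-0.8],
  [0,0,-0.2],
  [0,0,0],
], turn=[0,0,0,0,0])

```text
time_s: 7.85
tool_pos: [0.5033, -0.1719, 0.1888]
ee_rot: [3.141, 0.001, 2.935]
force: [0.3, 0.9, -3.9]
grip_width: 0.247
```

>>> move_arm([
  [0.5,0,0],
  [0.5,0,0],
  [0.5,0,0],
], turn=[0,0,0])

```text
time_s: 8.15
tool_pos: [0.4876, -0.1686, 0.188]
ee_rot: [-3.141, -0.001, 2.935]
force: [-0.6, 0.4, -3.2]
grip_width: 0.252
```

>>> move_arm([
  [0.8,0,0],
  [1,0,0],
  [1.2,0,-1],
  [0,0,-2],
  [0,0,-3],
  [0,0,-3],
  [0,0.3,-3],
  [0.2,1,-1],
  [0.5,2.3,0],
  [0.5,2.4,0],
  [0.5,2.4,0],
  [0.5,2.4,0],
  [0.5,2.4,0],
  [0.5,2.4,0],
  [0.5,2.4,0],
  [0.5,2.4,0],
  [0,2.4,0],
  [-0.8,2.5,0],
  [-0.8,2.5,0],
  [-0.8,2.5,0],
], turn=[0,0,0,0,0,0,0,0,0,0,0,0,0,0,0,0,0,0,0,0])

```text
time_s: 10.15
tool_pos: [0.503, 0.1391, 0.3171]
ee_rot: [-3.141, -0.001, 2.935]
force: [0.5, -0.1, -3.2]
grip_width: 0.246
```

>>> move_arm([
  [-0.8,2.5,0],
  [-0.8,2.5,0],
  [-0.8,2.5,0],
  [-0.8,2.5,0],
  [-0.8,2.5,0],
  [-0.8,2,0],
  [-0.5,1,0],
  [0,0,0],
  [0,0,0],
], turn=[0,0,0,0,0,0,0,0,0])

```text
time_s: 11.05
tool_pos: [0.587, 0.2776, 0.3178]
ee_rot: [-3.14, -0.001, 2.934]
force: [-0.2, -0.3, -4.1]
grip_width: 0.248
```

```bash
python3 - <<'E'
from rig import *
from h import *
o=get_obs();print({k:np.round(o[k],4) for k in ["time_s","tool_pos","ee_rot","force","ft_torque","grip_width"]})
for n in ["scene","side","wrist"]:
    d=read_camera(n);cv2.imwrite(f"pics/{n}5.png",d["img"]);np.savez(f"{n}5.npz",**d)
E
```

```text
{'time_s': np.float64(11.05), 'tool_pos': array([0.587 , 0.2776, 0.3178]), 'ee_rot': array([-3.1404e+00, -5.0000e-04,  2.9339e+00]), 'force': array([-0.1836, -0.2733, -4.1153]), 'ft_torque': array([ 0.0199, -0.0198,  0.049 ]), 'grip_width': np.float64(0.2482)}
```

View pics/wrist5.png

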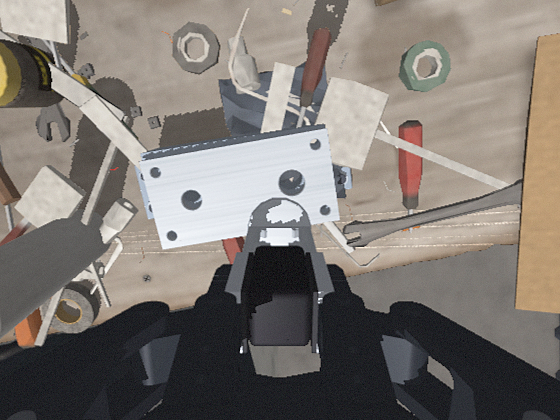

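View pics/scene5.png

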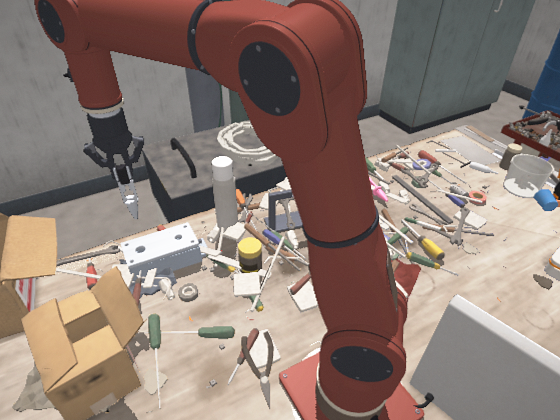

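View pics/side5.png

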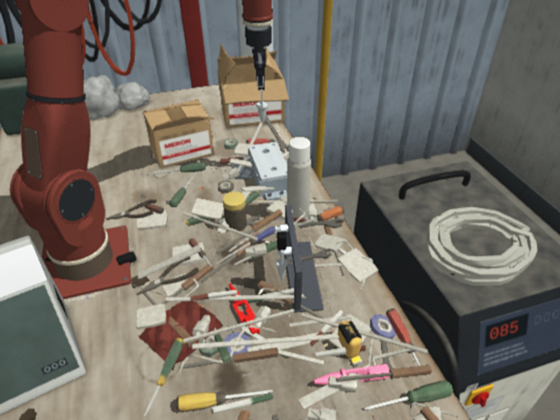

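The drift hangs clear, above and beside the large hole. In the wrist view its collar arc is at (280,205) and the plate's large hole at (292,183). Next I re-fit the base and plate from this picture, and find the drift's axis from its collar in the same camera.

```bash
sed -i 's/    lab\[abs(z-.0595)/    lab[z>.08]=-1;lab[abs(z-.0595)/' fit.py; cat > collar.py <<'E'
from h import *
from scipy.optimize import least_squares
def collar(d,zc,r,vmin=150,vmax=260,u=(210,350)):
    W=world(d);z=W[...,2];m=abs(z-zc)<.006
    m[:vmin]=0;m[vmax:]=0;m[:,:u[0]]=0;m[:,u[1]:]=0
    # front boundary in image: per column the topmost pixel
    C=-d["R"].T@d["t"];K=d["mtx"];pts=[]
    zm=np.nanmedian(z[m])
    for c in range(u[0],u[1]):
        rr=np.nonzero(m[:,c])[0]
        if len(rr)>5 : pts.append((c,rr[0]-.5))
    pts=np.array(pts,float)
    D=np.stack([(pts[:,0]-K[0,2])/K[0,0],(pts[:,1]-K[1,2])/K[1,1],np.ones(len(pts))],-1)@d["R"]
    P=(C+((zm-C[2])/D[:,2])[:,None]*D)[:,:2]
    f=lambda p:np.hypot(P[:,0]-p[0],P[:,1]-p[1])-r
    s=least_squares(f,P.mean(0)+[.01,0],loss="soft_l1",f_scale=.0005)
    return s.x,zm,len(P),np.sqrt(np.mean(s.fun**2)),m
E
python3 - <<'E'
from fit import *; from collar import *
d=np.load("wrist5.npz")
fit("wrist1.npz");
p=fit(d,(115,260),(125,355))
x,zm,n,e,m=collar(d,.2525,.019);print("collar axis",x,zm,n,e)
tcp=np.array([.587,.2776]);R=np.array([[-.9786,.2057],[.2057,.9786]]);print("rel tool",R@(x-tcp))
q=world(d)[m];print(np.ptp(q,axis=0))
for n in("side","scene"):
  s=np.load(n+"5.npz"); print(n,proj(s,[.587,.2776,.187]))
side=np.load("side5.npz");crop(side,230,310,80,200,5,"pics/c8.png")
sc=np.load("scene5.npz");crop(sc,80,220,170,280,5,"pics/c9.png")
E
```

```text
cost 846.5997387176883 42830 plate [ 0.5951  0.2344 -0.0342] base [ 0.5892  0.2332 -0.0534]
plateL [0.597  0.2894] plateS [0.5932 0.1794] baseL [0.5921 0.2881] baseS [0.5862 0.1783]
cost 676.4538674089708 29364 plate [ 0.5954  0.2346 -0.0342] base [ 0.5896  0.2336 -0.0529]
plateL [0.5972 0.2895] plateS [0.5935 0.1796] baseL [0.5925 0.2885] baseS [0.5867 0.1787]
collar axis [0.58782531 0.27780455] 0.25214661557847723 62 0.00024071236485206744
rel tool [-0.00076557  0.00036994]
[0.02960294 0.03695606 0.0114728 ]
side [261.89200553 121.7508567 ]
scene [135.87749924 218.60353469]
```

View pics/c8.png

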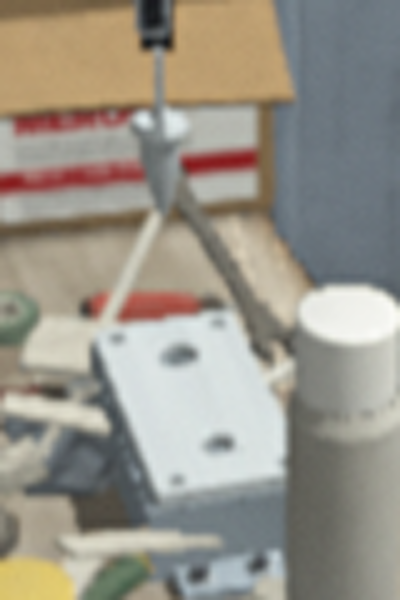

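View pics/c9.png

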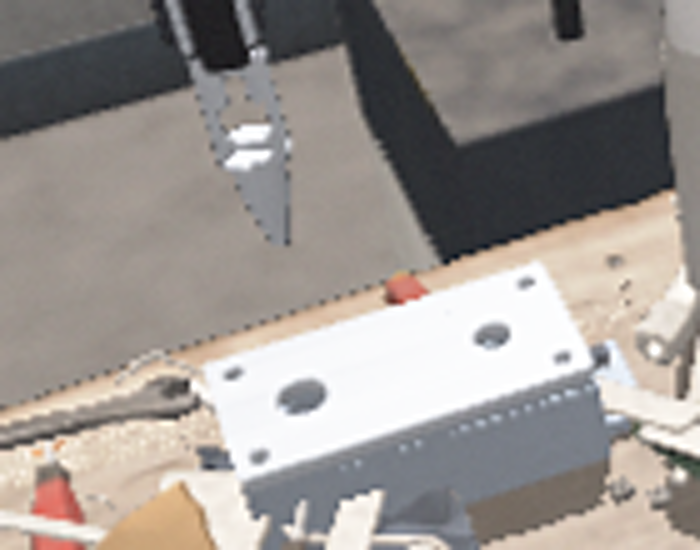

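>>> move_arm([
  [-0.24,0.64,0],
  [0,0.5,1],
  [0,0,2],
  [0,0,3],
  [0,0,2.3],
  [0,0,1],
  [0,0,0],
  [0,0,0],
  [0,0,0],
], turn=[0,0,0,0,0,0,0,0,0])

```text
time_s: 12.1
tool_pos: [0.5928, 0.2895, 0.2269]
ee_rot: [3.14, 0.002, 2.935]
force: [0.4, -0.7, -3.2]
grip_width: 0.249
```

```bash
cat > chk.py <<'E'
from rig import *
from fit import *; from collar import *
import sys
n=sys.argv[1];dz=float(sys.argv[2]);r=float(sys.argv[3]);hy=float(sys.argv[4])
o=get_obs();print({k:np.round(o[k],4) for k in ["time_s","tool_pos","ee_rot","force","ft_torque","grip_width"]})
d=read_camera("wrist");cv2.imwrite(f"pics/wrist{n}.png",d["img"]);np.savez(f"wrist{n}.npz",**d)
p=fit(d,(100,290),(60,520),x0=np.array([.5954,.2346,-.0342,.5896,.2336,-.0529]))
x,zm,k,e,m=collar(d,o["tool_pos"][2]+dz,r);print("axis",x.round(4),zm.round(4),k,e)
b=p[3:5]+hy*np.array([-np.sin(p[5]),np.cos(p[5])])
yw=o["ee_rot"][2];T=np.array([[np.cos(yw),np.sin(yw)],[np.sin(yw),-np.cos(yw)]])
print("tool rel axis-TCP mm",T@(x-o["tool_pos"][:2])*1e3,"to go mm",T@(b-x)*1e3)
for s in("side","scene"):
    c=read_camera(s);np.savez(f"{s}{n}.npz",**c)
E
python3 chk.py 6 -.065 .019 .055; python3 - <<'E'
from h import *
side=np.load("side6.npz");sc=np.load("scene6.npz");a=cv2.resize(side["img"][90:200,230:310],None,fx=5,fy=5,interpolation=2);b=cv2.resize(sc["img"][180:290,80:160],None,fx=5,fy=5,interpolation=2);cv2.imwrite("pics/c10.png",np.hstack([a,b]))
E
```

```text
{'time_s': np.float64(12.1), 'tool_pos': array([0.5928, 0.2895, 0.2269]), 'ee_rot': array([3.1400e+00, 1.8000e-03, 2.9347e+00]), 'force': array([ 0.3752, -0.6639, -3.1616]), 'ft_torque': array([-0.0183,  0.0054,  0.0392]), 'grip_width': np.float64(0.2486)}
cost 1416.9973654726505 79378 plate [ 0.5955  0.2346 -0.0354] base [ 0.5897  0.2334 -0.0541]
plateL [0.5974 0.2895] plateS [0.5935 0.1796] baseL [0.5927 0.2883] baseS [0.5868 0.1785]
axis [0.5936 0.2902] 0.1606 63 0.0002800384511997292
tool rel axis-TCP mm [-0.61612156  0.78503533] to go mm [ 0.45705304 -1.98614807]
```

View pics/c10.png

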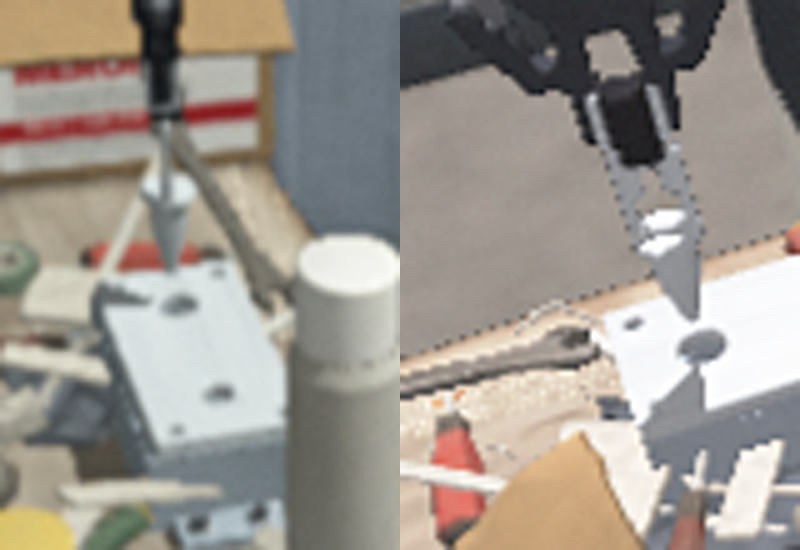

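View pics/wrist6.png

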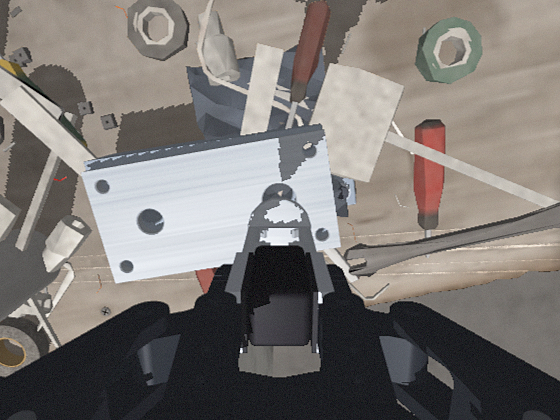

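The drift tip sits right over the large hole in all three views: side crop (170,272), scene crop (695,318) above the hole at (700,347), and wrist (280,190). After a small correction I lower it in steps, watching the force.

>>> move_arm([
  [0.05,-0.17,0],
  [0,0,0.5],
  [0,0,1.2],
  [0,0,1.2],
  [0,0,0.6],
  [0,0,0.3],
  [0,0,0],
], turn=[0,0,0,0,0,0,0])

```text
time_s: 12.95
tool_pos: [0.591, 0.2875, 0.1866]
ee_rot: [-3.141, -0.001, 2.935]
force: [-0.5, -1.0, -3.3]
grip_width: 0.249
```

>>> move_arm([
  [0,0,0.4],
  [0,0,0.4],
  [0,0,0.4],
  [0,0,0],
], turn=[0,0,0,0])

```text
time_s: 13.35
tool_pos: [0.5918, 0.2877, 0.1752]
ee_rot: [3.141, 0.001, 2.935]
force: [1.9, 0.4, -4.1]
grip_width: 0.249
```

>>> move_arm([
  [0,0,0.4],
  [0,0,0.4],
  [0,0,0.2],
  [0,0,0],
], turn=[0,0,0,0])

```text
time_s: 13.75
tool_pos: [0.5928, 0.2881, 0.1662]
ee_rot: [3.139, 0.003, 2.935]
force: [5.2, 2.1, 0.9]
grip_width: 0.243
```

>>> move_arm([
  [0,0,0.4],
  [0,0,0.3],
  [0,0,0],
], turn=[0,0,0])

```text
time_s: 14.05
tool_pos: [0.5924, 0.288, 0.1589]
ee_rot: [3.14, 0.003, 2.935]
force: [4.6, 2.4, 0.6]
grip_width: 0.248
```

>>> move_arm([
  [0,0,0.3],
  [0,0,0.3],
  [0,0,0],
], turn=[0,0,0])

```text
time_s: 14.35
tool_pos: [0.5918, 0.288, 0.1528]
ee_rot: [3.14, 0.001, 2.935]
force: [4.1, 1.4, 2.7]
grip_width: 0.25
```

>>> move_arm([
  [0,0,0.3],
  [0,0,0.3],
  [0,0,0],
], turn=[0,0,0])

```text
time_s: 14.65
tool_pos: [0.5916, 0.2879, 0.1463]
ee_rot: [3.141, 0.001, 2.935]
force: [4.8, 2.1, 0.6]
grip_width: 0.251
```

Going in smoothly. The last few millimetres to the collar:

>>> move_arm([
  [0,0,0.3],
  [0,0,0.2],
  [0,0,0],
], turn=[0,0,0])

```text
time_s: 14.95
tool_pos: [0.5917, 0.2879, 0.1416]
ee_rot: [3.141, 0.001, 2.935]
force: [4.6, 2.9, 3.9]
grip_width: 0.248
```

>>> move_arm([
  [0,0,0.1],
  [0,0,0.1],
  [0,0,0],
], turn=[0,0,0])

```text
time_s: 15.25
tool_pos: [0.5921, 0.2879, 0.1415]
ee_rot: [3.14, 0.002, 2.935]
force: [1.6, -0.1, 15.4]
grip_width: 0.25
```

The collar has seated: TCP height stopped at 0.1415 and the upward force rose to 15 N. I relax the push, open and rise.

>>> move_arm([
  [0,0,-0.1],
  [0,0,0],
  [0,0,0],
  [0,0,0],
  [0,0,0],
], turn=[0,0,0,0,0], hand=0.4)

```text
time_s: 15.75
tool_pos: [0.5909, 0.2875, 0.1398]
ee_rot: [-3.141, -0.001, 2.935]
force: [0.1, -0.1, 0.1]
grip_width: 0.603
```

>>> move_arm([
  [0,0,-0.5],
  [0,0,-1.5],
  [0,0,-2.5],
  [0,0,-3],
  [0,0,-3],
  [0,0,-3],
  [0,0,-1],
  [0,0,0],
  [0,0,0],
], turn=[0,0,0,0,0,0,0,0,0])

```text
time_s: 16.65
tool_pos: [0.5909, 0.2875, 0.2847]
ee_rot: [-3.141, -0.001, 2.935]
force: [-0.5, 1.0, -0.2]
grip_width: 0.594
```

```bash
python3 - <<'E'
from rig import *
from h import *
from fit import *
o=get_obs();print({k:np.round(o[k],4) for k in ["time_s","tool_pos","ee_rot","force","ft_torque","grip_width"]})
for n in ["scene","side","wrist"]:
    d=read_camera(n);cv2.imwrite(f"pics/{n}7.png",d["img"]);np.savez(f"{n}7.npz",**d)
W=world(d);z=W[...,2]
fit(d,(100,290),(60,520),x0=np.array([.592,.2346,-.0442,.5896,.2336,-.0529]))
m=(abs(W[...,0]-.592)<.03)&(abs(W[...,1]-.288)<.03)
for a,b in((.071,.082),(.165,.182)):
    q=W[m&(z>a)&(z<b)];print(len(q),np.median(q,0))
h,e=np.histogram(z[m&(z>.06)],bins=np.arange(.06,.19,.004));print(list(zip(e.round(3),h)))
s=np.load("side7.npz");c=np.load("scene7.npz");a=cv2.resize(s["img"][90:200,230:310],None,fx=5,fy=5,interpolation=2);b=cv2.resize(c["img"][180:290,80:160],None,fx=5,fy=5,interpolation=2);cv2.imwrite("pics/c11.png",np.hstack([a,b]))
E
```

```text
{'time_s': np.float64(16.65), 'tool_pos': array([0.5909, 0.2875, 0.2847]), 'ee_rot': array([-3.1412e+00, -6.0000e-04,  2.9347e+00]), 'force': array([-0.4829,  1.0237, -0.1949]), 'ft_torque': array([-0.008 ,  0.0247, -0.0501]), 'grip_width': np.float64(0.5941)}
cost 2976.864957538093 82952 plate [ 0.5938  0.2342 -0.0126] base [ 0.5897  0.2335 -0.0547]
plateL [0.5945 0.2892] plateS [0.5931 0.1792] baseL [0.5927 0.2884] baseS [0.5867 0.1786]
610 [0.58565612 0.2906157  0.07513335]
951 [0.5924806  0.28862444 0.17271036]
[(np.float64(0.06), np.int64(2)), (np.float64(0.064), np.int64(142)), (np.float64(0.068), np.int64(1941)), (np.float64(0.072), np.int64(479)), (np.float64(0.076), np.int64(96)), (np.float64(0.08), np.int64(27)), (np.float64(0.084), np.int64(16)), (np.float64(0.088), np.int64(16)), (np.float64(0.092), np.int64(14)), (np.float64(0.096), np.int64(13)), (np.float64(0.1), np.int64(6)), (np.float64(0.104), np.int64(16)), (np.float64(0.108), np.int64(17)), (np.float64(0.112), np.int64(8)), (np.float64(0.116), np.int64(19)), (np.float64(0.12), np.int64(14)), (np.float64(0.124), np.int64(18)), (np.float64(0.128), np.int64(91)), (np.float64(0.132), np.int64(33)), (np.float64(0.136), np.int64(24)), (np.float64(0.14), np.int64(28)), (np.float64(0.144), np.int64(32)), (np.float64(0.148), np.int64(38)), (np.float64(0.152), np.int64(27)), (np.float64(0.156), np.int64(35)), (np.float64(0.16), np.int64(28)), (np.float64(0.164), np.int64(39)), (np.float64(0.168), np.int64(205)), (np.float64(0.172), np.int64(717)), (np.float64(0.176), np.int64(0)), (np.float64(0.18), np.int64(0)), (np.float64(0.184), np.int64(0))]
```

View pics/c11.png

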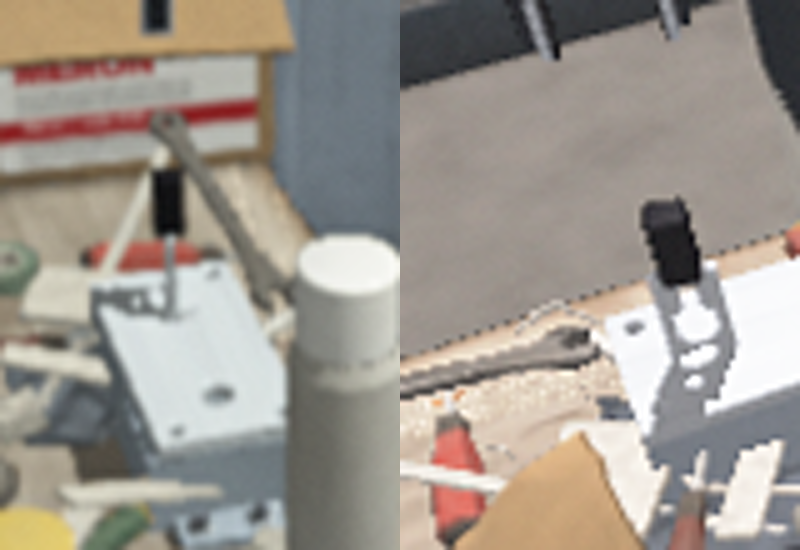

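View pics/wrist7.png

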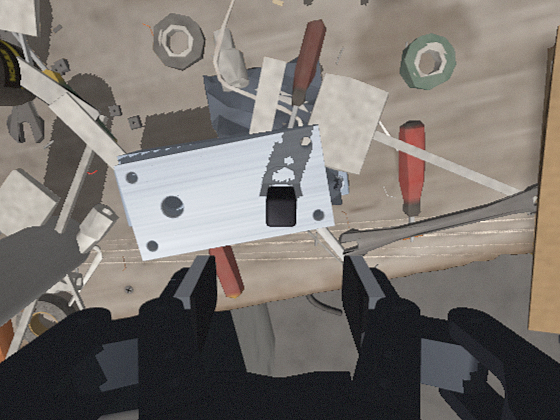

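The large drift is home: collar flat on the plate in the side crop (170,310), handle top at 0.1727 against 0.174 expected. The plate's small hole is still 6.4 mm off the base hole. Next, fetch drift_small from the −y screw.

>>> move_arm([
  [0,0,-2],
  [0,-0.5,-3],
  [0,-1.5,-3],
  [-0.05,-3,0],
  [-0.05,-3.2,0],
  [-0.05,-3.2,0],
  [-0.05,-3.2,0],
  [-0.05,-3.2,0],
  [-0.05,-3.2,0],
  [-0.05,-3.2,0],
  [-0.05,-3.2,0],
  [-0.05,-3.2,0],
  [-0.05,-3.2,0],
  [-0.05,-3.2,0],
  [-0.05,-3.2,0],
  [-0.05,-3.2,0],
  [-0.05,-3.2,0],
  [-0.1,-3.2,0],
  [-0.1,-3.1,0],
  [0,-1.9,0],
], turn=[0,0,0,0,0,0,0,0,0,0,0,0,0,0,0,0,0,0,0,0])

```text
time_s: 18.8
tool_pos: [0.4862, -0.253, 0.3647]
ee_rot: [-3.141, -0.001, 2.932]
force: [-1.0, 1.0, -0.2]
grip_width: 0.599
```

>>> move_arm([
  [0,0,2],
  [0,0,4],
  [0,0,4],
  [0,0,3],
  [0,0,2],
  [0,0,1],
  [0,0,0],
], turn=[0,0,0,0,0,0,0])

```text
time_s: 19.5
tool_pos: [0.4867, -0.2502, 0.204]
ee_rot: [-3.141, -0.003, 2.935]
force: [-0.1, -1.3, -0.0]
grip_width: 0.602
```

```bash
python3 - <<'E'
from rig import *
from h import *
o=get_obs();print({k:np.round(o[k],4) for k in ["time_s","tool_pos","ee_rot","force","q"]})
d=read_camera("wrist");cv2.imwrite(f"pics/wrist8.png",d["img"]);np.savez(f"wrist8.npz",**d)
W=world(d);z=W[...,2]
h=(abs(z-.1965)<.005);h[:,:200]=0;h[:,400:]=0;
n,l,st,_=cv2.connectedComponentsWithStats(h.astype(np.uint8))
for i in range(1,n):
    if st[i,4]>500: 
        q=W[l==i];print(st[i],q.mean(0),cv2.minAreaRect((q[:,:2]*1000).astype(np.float32)))
E
```

```text
{'time_s': np.float64(19.5), 'tool_pos': array([ 0.4867, -0.2502,  0.204 ]), 'ee_rot': array([-3.1414e+00, -2.7000e-03,  2.9347e+00]), 'force': array([-0.0534, -1.2523, -0.0232]), 'q': array([-0.2777,  0.1634,  0.7524,  1.7833, -0.1168,  1.2432,  1.8699])}
[ 255  244   50   49 2323] [ 0.48670573 -0.24941714  0.19589633] ((487.7183837890625, -249.74896240234375), (22.015300750732422, 22.32084846496582), 78.85449981689453)
```

View pics/wrist8.png

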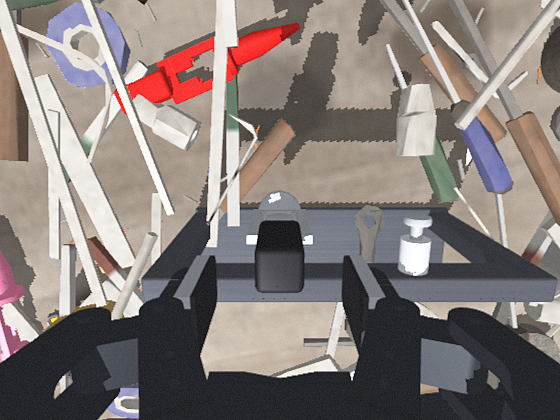

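The wrist view shows drift_small's handle centred between the fingers (columns 255–305) and the left screw at (414,245) empty. I descend and grip.

>>> move_arm([
  [-0.05,0,0.8],
  [0,0,1.4],
  [0,0,1.2],
  [0,0,0.6],
  [0,0,0],
  [0,0,0],
], turn=[0,0,0,0,0,0])

```text
time_s: 20.15
tool_pos: [0.488, -0.2508, 0.1654]
ee_rot: [-3.141, -0.0, 2.935]
force: [-0.0, 1.3, -0.2]
grip_width: 0.6
```

>>> move_arm([
  [0,0,0],
  [0,0,0],
  [0,0,0],
  [0,0,0],
  [0,0,0],
  [0,0,0],
  [0,0,0],
], turn=[0,0,0,0,0,0,0], hand=1)

```text
time_s: 20.85
tool_pos: [0.4883, -0.2508, 0.1657]
ee_rot: [3.142, 0.001, 2.935]
force: [0.1, 1.5, 5.7]
grip_width: 0.248
```

>>> move_arm([
  [0,0,-0.4],
  [0,0,-1],
  [0,0,-0.8],
  [0,0,-0.2],
  [0,0,0],
], turn=[0,0,0,0,0])

```text
time_s: 21.35
tool_pos: [0.4883, -0.2507, 0.1898]
ee_rot: [3.142, 0.001, 2.935]
force: [-0.1, 0.6, -3.0]
grip_width: 0.254
```

>>> move_arm([
  [0.5,0,0],
  [0.5,0,0],
  [0.5,0,0],
], turn=[0,0,0])

```text
time_s: 21.65
tool_pos: [0.4725, -0.2475, 0.189]
ee_rot: [-3.142, -0.001, 2.935]
force: [0.7, 0.4, -2.6]
grip_width: 0.249
```

>>> move_arm([
  [0.8,0,0],
  [1,0,0],
  [1.2,0,-1],
  [0,0,-2],
  [0,0,-3],
  [0,0,-3],
  [0,0.3,-3],
  [0.2,1,-1],
  [0.4,2.4,0],
  [0.4,2.8,0],
  [0.4,2.8,0],
  [0.4,2.8,0],
  [0.4,2.8,0],
  [0.4,2.8,0],
  [0.4,2.8,0],
  [0.4,2.8,0],
  [0.4,2.8,0],
  [0.4,2.8,0],
  [0,2.1,0],
  [-1.6,2.5,0],
], turn=[0,0,0,0,0,0,0,0,0,0,0,0,0,0,0,0,0,0,0,0])

```text
time_s: 23.65
tool_pos: [0.4856, 0.0932, 0.3186]
ee_rot: [3.142, -0.001, 2.936]
force: [0.3, 0.2, -2.2]
grip_width: 0.248
```

>>> move_arm([
  [-1.8,2.8,0],
  [-1.8,2.8,0],
  [-1.8,2.8,0],
  [-1.6,2.6,0],
  [-1,1.8,0],
  [0,0.7,0],
  [0,0,0],
  [0,0,0],
], turn=[0,0,0,0,0,0,0,0])

```text
time_s: 24.45
tool_pos: [0.5926, 0.2067, 0.3191]
ee_rot: [-3.141, -0.0, 2.934]
force: [0.2, -0.0, -2.4]
grip_width: 0.246
```

```bash
cat > chk2.py <<'E'
from rig import *
from fit import *; from collar import *
import sys
n=sys.argv[1];dz=float(sys.argv[2]);r=float(sys.argv[3]);hy=float(sys.argv[4])
o=get_obs();print({k:np.round(o[k],4) for k in ["time_s","tool_pos","ee_rot","force","ft_torque","grip_width"]})
d=read_camera("wrist");cv2.imwrite(f"pics/wrist{n}.png",d["img"]);np.savez(f"wrist{n}.npz",**d)
p=fit(d,(100,290),(60,520),x0=np.array([.5938,.2342,-.0126,.5897,.2335,-.0547]))
x,zm,k,e,m=collar(d,o["tool_pos"][2]+dz,r);print("axis",x.round(4),zm.round(4),k,e)
b=p[3:5]+hy*np.array([-np.sin(p[5]),np.cos(p[5])]);b0=np.array([.5867,.1786])
yw=o["ee_rot"][2];T=np.array([[np.cos(yw),np.sin(yw)],[np.sin(yw),-np.cos(yw)]])
print("tool rel axis-TCP mm",T@(x-o["tool_pos"][:2])*1e3,"to go mm",T@(b-x)*1e3,"vs fixed est",T@(b0-x)*1e3)
ims=[]
for s,q in(("side",(100,210,230,310)),("scene",(180,290,120,200))):
    c=read_camera(s);np.savez(f"{s}{n}.npz",**c);ims.append(cv2.resize(c["img"][q[0]:q[1],q[2]:q[3]],None,fx=5,fy=5,interpolation=2))
cv2.imwrite(f"pics/cc{n}.png",np.hstack(ims))
E
python3 chk2.py 9 -.066 .015 -.055
```

```text
{'time_s': np.float64(24.45), 'tool_pos': array([0.5926, 0.2067, 0.3191]), 'ee_rot': array([-3.1408e+00, -4.0000e-04,  2.9343e+00]), 'force': array([ 0.2058, -0.0312, -2.3863]), 'ft_torque': array([-0.0525, -0.0278, -0.0346]), 'grip_width': np.float64(0.2462)}
cost 1972.4983450087689 73177 plate [ 0.5938  0.2338 -0.0139] base [ 0.5898  0.2339 -0.0552]
plateL [0.5945 0.2887] plateS [0.593  0.1788] baseL [0.5928 0.2888] baseS [0.5868 0.1789]
axis [0.5916 0.2077] 0.2517 49 0.00021601603243776707
tool rel axis-TCP mm [1.11049988 0.7789462 ] to go mm [ -1.14039476 -29.12156151] vs fixed est [ -1.16181142 -29.46917806]
```

View pics/wrist9.png

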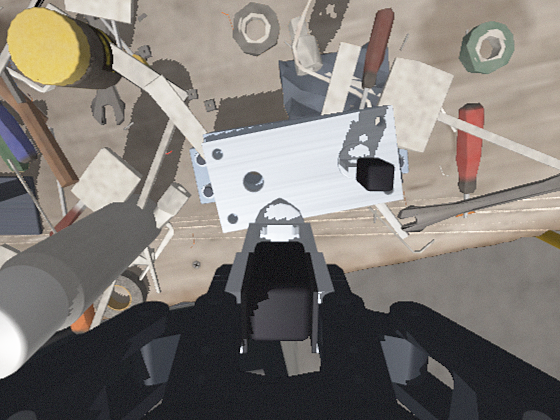

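View pics/cc9.png

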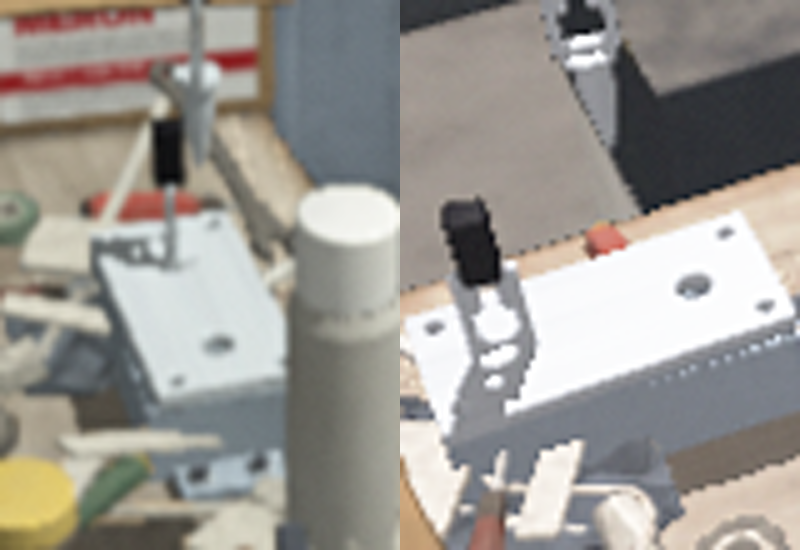

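Drift_small is held and hangs 29 mm short of its hole. In the wrist view the collar arc is at (280,208) and the small hole at (253,182). I shift over the base hole, biased 2 mm toward the plate hole, and lower.

>>> move_arm([
  [-0.15,-1,0],
  [-0.15,-1.4,0],
  [0,-0.5,1],
  [0,0,2],
  [0,0,3],
  [0,0,2.2],
  [0,0,1],
  [0,0,0.2],
  [0,0,0],
  [0,0,0],
], turn=[0,0,0,0,0,0,0,0,0,0])

```text
time_s: 25.6
tool_pos: [0.591, 0.1785, 0.2267]
ee_rot: [3.14, 0.002, 2.935]
force: [0.1, 0.2, -1.9]
grip_width: 0.247
```

```bash
python3 chk2.py 10 -.066 .015 -.055
```

```text
{'time_s': np.float64(25.6), 'tool_pos': array([0.591 , 0.1785, 0.2267]), 'ee_rot': array([3.1405e+00, 1.7000e-03, 2.9346e+00]), 'force': array([ 0.1067,  0.2105, -1.8869]), 'ft_torque': array([-0.0013, -0.0262, -0.0062]), 'grip_width': np.float64(0.2468)}
cost 2560.1955184617527 72677 plate [ 0.5938  0.2336 -0.012 ] base [ 0.5898  0.2342 -0.0545]
plateL [0.5944 0.2886] plateS [0.5931 0.1787] baseL [0.5928 0.2891] baseS [0.5868 0.1792]
axis [0.5902 0.1796] 0.1593 50 0.0002457429220048998
tool rel axis-TCP mm [0.98855352 0.89410384] to go mm [ 3.20658519 -1.05201412] vs fixed est [ 3.19381025 -1.69957831]
```

View pics/wrist10.png

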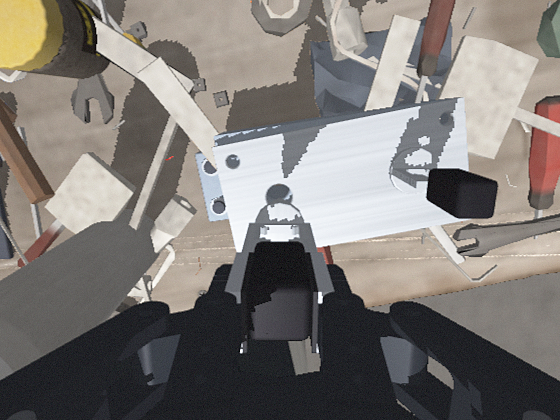

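View pics/cc10.png

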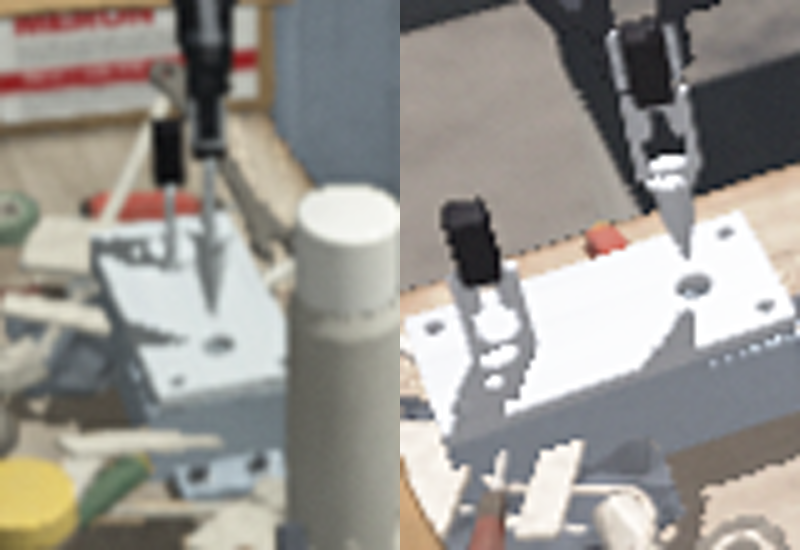

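The tip is above the small hole, 3 mm toward the plate hole's side as intended. I enter the plate hole, then shift back to the base hole's axis.

>>> move_arm([
  [0,-0.14,0],
  [0,0,0.5],
  [0,0,1.2],
  [0,0,1.2],
  [0,0,0.6],
  [0,0,0.2],
  [0,0,0],
], turn=[0,0,0,0,0,0,0])

```text
time_s: 26.45
tool_pos: [0.5898, 0.1771, 0.1878]
ee_rot: [-3.141, -0.001, 2.935]
force: [0.5, 0.3, -2.1]
grip_width: 0.247
```

>>> move_arm([
  [0.1,0,0.2],
  [0.1,0,0.3],
  [0.1,0,0.3],
  [0,0,0.2],
  [0,0,0],
], turn=[0,0,0,0,0])

```text
time_s: 26.95
tool_pos: [0.5881, 0.1778, 0.1788]
ee_rot: [3.141, 0.002, 2.935]
force: [5.3, 0.0, -0.2]
grip_width: 0.246
```

>>> move_arm([
  [0,0,0.4],
  [0,0,0.4],
  [0,0,0.2],
  [0,0,0],
], turn=[0,0,0,0])

```text
time_s: 27.35
tool_pos: [0.5885, 0.1779, 0.169]
ee_rot: [3.14, 0.003, 2.935]
force: [6.3, 0.9, 1.3]
grip_width: 0.249
```

>>> move_arm([
  [0,0,0.4],
  [0,0,0.3],
  [0,0,0],
], turn=[0,0,0])

```text
time_s: 27.65
tool_pos: [0.5898, 0.1779, 0.1661]
ee_rot: [3.138, 0.006, 2.934]
force: [-0.1, -2.4, 28.8]
grip_width: 0.246
```

>>> move_arm([
  [0,0,0.3],
  [0,0,0.3],
  [0,0,0],
], turn=[0,0,0])

```text
time_s: 27.95
tool_pos: [0.5878, 0.1778, 0.1572]
ee_rot: [3.14, 0.002, 2.935]
force: [1.7, -0.3, 12.0]
grip_width: 0.245
```

Resistance peaked at 29 N, then fell to 12 N as TCP height dropped to 0.157. Before pressing on I check whether the drift advanced or slipped in the grip.

```bash
python3 chk2.py 11 -.066 .015 -.055 | grep -v cost
```

```text
{'time_s': np.float64(27.95), 'tool_pos': array([0.5878, 0.1778, 0.1572]), 'ee_rot': array([3.1400e+00, 1.8000e-03, 2.9345e+00]), 'force': array([ 1.744 , -0.3496, 11.9954]), 'ft_torque': array([-0.3146, -0.2933,  0.023 ]), 'grip_width': np.float64(0.245)}
plateL [0.5938 0.2889] plateS [0.5898 0.179 ] baseL [0.593  0.2939] baseS [0.5871 0.1841]
axis [0.588  0.1787] 0.0899 50 0.00023536007798792717
tool rel axis-TCP mm [-0.04009571  0.91552286] to go mm [2.02385367 5.06317701] vs fixed est [ 1.2490749 -0.3729434]
```

View pics/cc11.png

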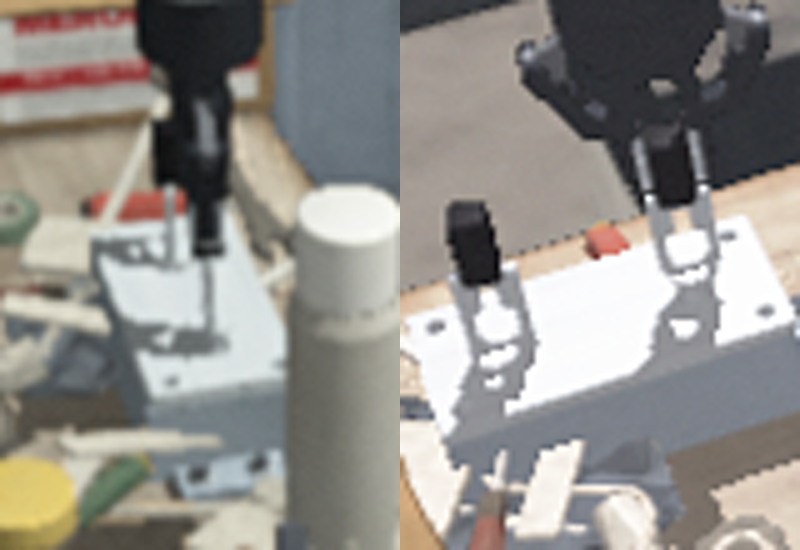

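View pics/wrist11.png

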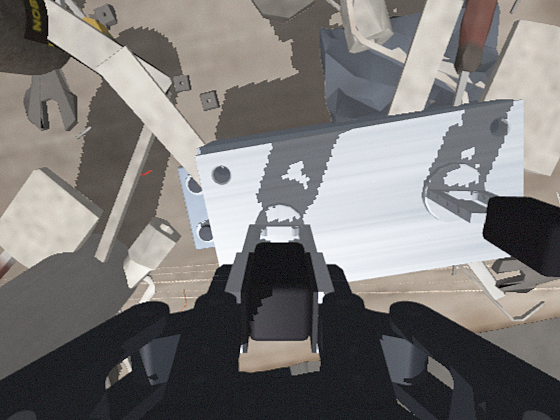

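The drift didn't slip: collar top at about 0.091, which matches the TCP. Its axis is about 1.2 mm off the base hole in tool x, so I nudge that way and continue.

>>> move_arm([
  [0.1,0,0],
  [0,0,0.2],
  [0,0,0.2],
  [0,0,0],
], turn=[0,0,0,0])

```text
time_s: 28.5
tool_pos: [0.5869, 0.1779, 0.1525]
ee_rot: [3.141, 0.002, 2.934]
force: [2.1, -0.7, 7.2]
grip_width: 0.247
```

>>> move_arm([
  [0,0,0.2],
  [0,0,0.2],
  [0,0,0],
], turn=[0,0,0])

```text
time_s: 28.8
tool_pos: [0.5869, 0.1778, 0.1485]
ee_rot: [3.141, 0.002, 2.934]
force: [2.9, -0.4, 7.7]
grip_width: 0.245
```

>>> move_arm([
  [0,0,0.2],
  [0,0,0.2],
  [0,0,0],
], turn=[0,0,0])

```text
time_s: 29.1
tool_pos: [0.5869, 0.1778, 0.1445]
ee_rot: [3.141, 0.002, 2.934]
force: [1.4, -1.7, 9.2]
grip_width: 0.251
```

>>> move_arm([
  [0,0,0.2],
  [0,0,0.1],
  [0,0,0],
], turn=[0,0,0])

```text
time_s: 29.4
tool_pos: [0.5873, 0.1778, 0.1426]
ee_rot: [3.14, 0.002, 2.934]
force: [0.2, -2.1, 15.9]
grip_width: 0.25
```

>>> move_arm([
  [0,0,0.1],
  [0,0,0.1],
  [0,0,0],
], turn=[0,0,0])

```text
time_s: 29.7
tool_pos: [0.5877, 0.1778, 0.1425]
ee_rot: [3.139, 0.003, 2.934]
force: [-5.1, -3.2, 29.1]
grip_width: 0.255
```

It has seated: TCP height holds at 0.1425 while the force climbs to 29 N. I relax, open and rise.

>>> move_arm([
  [0,0,-0.2],
  [0,0,0],
  [0,0,0],
  [0,0,0],
  [0,0,0],
  [0,0,0],
], turn=[0,0,0,0,0,0], hand=0.4)

```text
time_s: 30.3
tool_pos: [0.5859, 0.1779, 0.14]
ee_rot: [-3.141, -0.001, 2.935]
force: [-0.3, 0.6, -0.4]
grip_width: 0.599
```

>>> move_arm([
  [0,0,-0.5],
  [0,0,-1.5],
  [0,0,-2.5],
  [0,0,-3],
  [0,0,-3],
  [0,0,-3],
  [0,0,-2],
  [0,0,0],
  [0,0,0],
], turn=[0,0,0,0,0,0,0,0,0])

```text
time_s: 31.2
tool_pos: [0.5863, 0.1779, 0.2964]
ee_rot: [3.141, 0.001, 2.935]
force: [0.3, 0.7, -0.4]
grip_width: 0.598
```

```bash
python3 - <<'E'
from rig import *
from h import *
from fit import *
o=get_obs();print({k:np.round(o[k],4) for k in ["time_s","tool_pos","force","grip_width"]})
for n in ["scene","side","wrist"]:
    d=read_camera(n);cv2.imwrite(f"pics/{n}12.png",d["img"]);np.savez(f"{n}12.npz",**d)
W=world(d);z=W[...,2]
fit(d,(100,290),(60,520),x0=np.array([.592,.2346,-.0442,.5896,.2336,-.0529]))
for n,x,y in(("L",.592,.288),("S",.587,.179)):
    m=(abs(W[...,0]-x)<.03)&(abs(W[...,1]-y)<.03)
    q=W[m&(z>.165)&(z<.185)];print(n,"handle top",len(q),np.median(q,0).round(4))
    q=W[m&(z>.072)&(z<.083)];print(n,"collar",len(q),np.median(q,0).round(4))
s=np.load("side12.npz");c=np.load("scene12.npz");a=cv2.resize(s["img"][100:210,230:310],None,fx=5,fy=5,interpolation=2);b=cv2.resize(c["img"][180:290,120:200],None,fx=5,fy=5,interpolation=2);cv2.imwrite("pics/cc12.png",np.hstack([a,b]))
E
```

```text
{'time_s': np.float64(31.2), 'tool_pos': array([0.5863, 0.1779, 0.2964]), 'force': array([ 0.287 ,  0.6918, -0.414 ]), 'grip_width': np.float64(0.5979)}
cost 2738.3136801070195 75527 plate [ 0.5913  0.2335 -0.0455] base [ 0.5898  0.2342 -0.0542]
plateL [0.5938 0.2885] plateS [0.5888 0.1786] baseL [0.5928 0.2892] baseS [0.5868 0.1793]
L handle top 966 [0.5918 0.2867 0.1725]
L collar 757 [0.5871 0.286  0.075 ]
S handle top 860 [0.5866 0.1789 0.1727]
S collar 348 [0.5817 0.1803 0.0752]
```

View pics/cc12.png

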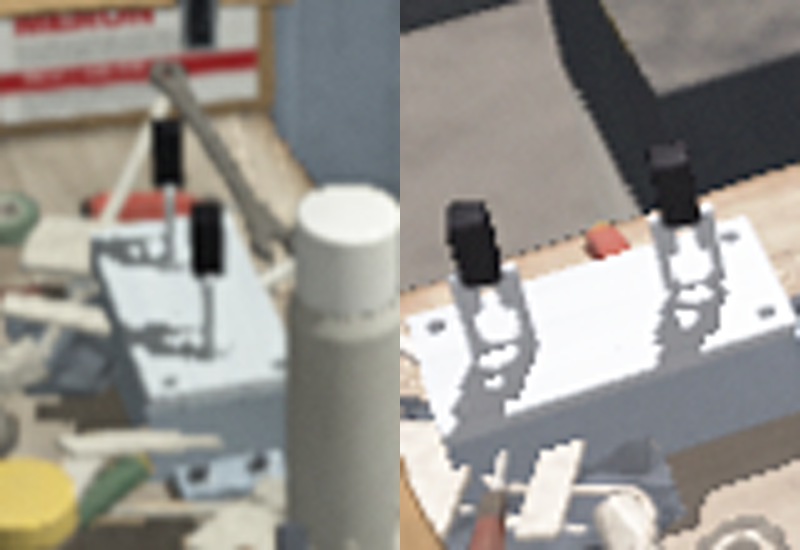

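View pics/wrist12.png

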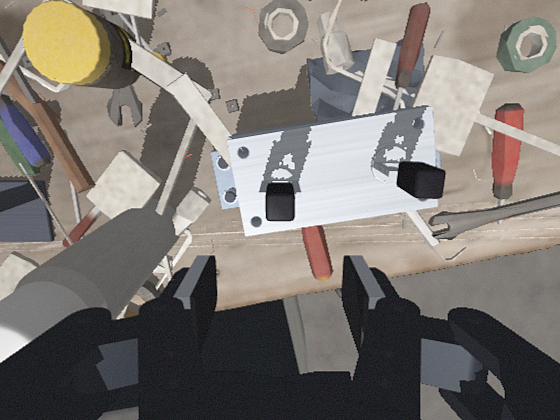

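View pics/side12.png

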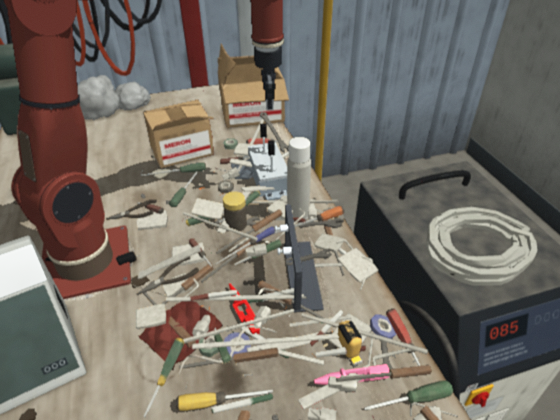

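Both drifts stand upright with their collars on the plate, in the side crop at (168,260) and (207,350). I check that the other objects haven't moved, then hand in.

```bash
python3 - <<'E'
from rig import *
from h import *
a=np.load("side0.npz");b=np.load("side12.npz")
D=np.abs(a["img"].astype(int)-b["img"]).max(2)
for n,q in dict(flask=(140,210,288,312),jar=(193,225,222,247),tapemeasure=(318,362,336,364),tape_roll=(312,340,368,398)).items():
    print(n,"changed px frac",(D[q[0]:q[1],q[2]:q[3]]>40).mean().round(3))
c=np.load("side1.npz")
print("red/pink already fallen at 2.85s:",np.abs(c["img"].astype(int)-b["img"]).max(2)[255:400,215:400].__gt__(40).mean().round(3))
print(get_obs()["force"].round(2)); job_done()
E
```

```text
flask changed px frac 0.0
jar changed px frac 0.0
tapemeasure changed px frac 0.047
tape_roll changed px frac 0.0
red/pink already fallen at 2.85s: 0.009
[-0.38 -0.16  0.1 ]
the job is handed in; nothing more can be done
```

Both drifts are in, fully home to their collars, and the job was handed in at about 31 s of the 70 s allowed. The large one came off the +y screw and went in first, then the small one off the −y screw. I never touched the plate with the gripper.

**Seating:** The arm stopped against each collar, at 15 N for the large and 29 N for the small. Both handle tops measure about 0.1726 m against 0.174 m when fully home. The wrist camera read handle tops about 1.5 mm low on the rail too, so this fits. Partway in, the small drift met about 29 N before it went through; a check showed it had not slipped in the grip, and I corrected it 1 mm sideways.

**Alignment:** By the camera fit, the plate's holes ended about 1 mm (large) and 2 mm (small) from the base holes, down from about 5 and 7 mm. That is about what the clearances of the holes allow. The fit is only good to about 1 mm, since repeated readings of the fixed base differed by up to that. One fit taken with the gripper low over the plate put the base 5 mm off; I ignored it.

**Other objects:** Before-and-after pictures show no change at the flask, jar or roll of tape. The area around the tape measure changed by about 5%, which I did not look into; the arm never went near it. The red and pink look-alikes stood at first and lay fallen in later pictures. They had already fallen by 2.85 s, while the arm was still over the base and away from them.

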